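Press a glued specimen in the bench trigger clamp

TASK

A resin specimen has just been glued to its metal stub and stands in the bench clamp: push the loose rubber-faced cap fully home onto the spigot at the front of the clamp's ratchet rod and let go of it, then advance the rod by pumping the trigger (do not drag the rod along by hand) until the cap touches the specimen and it is tight against the fixed jaw. Squeeze on gently until the spring nose is pressed about half-way in, never nearly all the way, or the specimen cracks. The clamp has no lock, so finish while still holding the trigger squeezed with the pressure on; leave the other things on the bench alone.

Things in the scene. Friction and masses are not known exactly. Their poses are not given: they have to be found in the camera images.
- clamp: Grey bench trigger clamp, bolted down. Origin: underside of its 275 x 70 x 12 mm bed on the rod's centre line; x = the way the rod advances, z up; x and z (mm) in these notes are in this frame, all centred on y 0. Rod axis at z 50. Casting 36 wide, x -80 to -14, top z 108, rod and spring housing (26 dia, to x 18 + rod) in front of it; free space above the rod and up to the specimen
- handle (a point): Middle of the back of the fixed black handle that points up behind the trigger: x -88, z 160; the handle is 18 thick (x -88 to -70), 24 wide, top z 178. From here to the trigger's front face it measures 62 mm with the trigger out, 36 mm squeezed
- jaw (a point): Middle of the front face of the fixed jaw at the far end, x 145, z 50; jaw 56 mm wide, top z 78. In front of it lies the flat rest on which the specimen stands: x 95 to 157, 50 wide, top z 30
- rod (a joint): Advance of the ratchet rod to the fixed jaw, m, 0 to 0.078; starts at 0 to 0.025. Teeth every 4 mm: a full trigger stroke drives it 12 mm, a shorter one less. A drag brake (3 N) holds it when the trigger goes back; but pressed by the nose spring it slips back with the trigger till the pressure is nearly gone
- trigger (a joint): Angle of the steel trigger, rad: 0 = out at its stop (leaning 0.2 forward of upright), 0.40 = fully squeezed to the handle (13.5 mm of rod drive, of which the first 0 to 4 mm are lost till the pawl bites). Cross pin at x -45, z 96; squeezing moves its upper end to -x; a spring pushes it out again. Pull at the pad: 2 to 4 N free, up to 15 N with the nose spring pressed in
- trigger_pad (a point): Middle of the trigger's front face, 66 mm above its pin: about x -26 out, x -52 fully squeezed, z 160. Trigger 22 mm wide, 12 thick, top z about 180. The fingers go down from above astride handle and trigger; pulling this face to -x with one finger also works, as the clamp is bolted down
- nose (a joint): How far the spring nose is pressed back into its housing, m: 0 = free, 0.012 = bottomed. Spring 1.8 N per mm. Seen as the gap between the nose's collar (22 mm dia) and the housing: 12 mm free, 6 mm half-way
- nose_tip (a point): Centre of the front end of the nose, a steel spigot 14 mm dia, 16 mm long with a tapered tip, pointing along the clamp's x; at x 50 + rod - nose, z 50. Axes as the clamp's
- cap: Loose jaw cap: block 22 mm long (x), 30 x 30 across, 35 g, white plastic with a black rubber pad. Origin: centre of its underside; its axis runs along x, 15 mm above the origin. Socket 17 mm dia, 15 deep, opens in its -x end; at the +x end a round rubber pad, 18 mm dia at its face. Starts lying on the bench, axis level; on the spigot its x points as the clamp's x
- cap_seat (a point): Centre of the bottom of the cap's socket, on its axis, 4 mm to +x of the cap's middle; meets the nose tip when the cap is fully home. The rubber pad's face lies 7 mm farther to +x
- specimen: Amber resin block 34 mm wide, 40 tall, 22 thick on an aluminium stub 40 x 40 x 8 mm, 75 g, loose on the clamp's rest. Origin: centre of its underside; x as the clamp's (within 0.05 rad); resin face at -15 mm towards the nose, back of the stub at +15 mm towards the fixed jaw. Starts 1 to 4 mm clear of the jaw; home with its origin at x 130 of the clamp
- jar: Bystander: glass jar with white lid, 42 mm dia, 55 mm tall
- dropper: Bystander: amber bottle with black cap, 36 mm dia, 85 mm tall
- petri_dish: Bystander: clear flat dish, 92 mm dia, 16 mm tall
- slide_box: Bystander: grey and black slide box 87 x 97 x 35 mm
- forceps: Bystander: steel forceps lying flat, 115 mm long, 5 mm thick
- beaker: Bystander: small glass beaker, 64 mm dia, 80 mm tall
- stub: Bystander: spare aluminium stub, 28 mm dia, 12 mm tall
Mind the look-alikes: they are no part of the job. Of the things shaped like the cap, the white one is meant.

How it is judged:
On the way, in this order (a step that is already met when the one before it is completed fails the run):
1. the cap is fully home on the spigot and let go of, its face still clear of the specimen (distance between cap_seat and nose_tip below 0.005 m and angle between the x axis of cap and the x axis of clamp, either way round below 0.2 rad and contact force between the fingers and cap below 0.3 N and contact force between cap and specimen below 0.2 N), for 0.3 s.
2. with the trigger squeezed the cap has pushed the specimen home against the fixed jaw (contact force between cap and specimen above 1.5 N and contact force between the fingers and trigger above 1 N and x of specimen in the frame of clamp above 0.127 m), for 0.1 s.
At the end, for the whole second after the job is handed in: Fingers on the squeezed trigger (over 1 N), off cap and specimen; cap home on the spigot (within 5 mm, 0.2 rad), pressing the specimen with 4 to 19 N; spring nose in by 3 to 9.5 mm; specimen at rest, within 3 mm of home against the fixed jaw (distance between cap_seat and nose_tip below 0.005 m and angle between the x axis of cap and the x axis of clamp, either way round below 0.2 rad and contact force between the fingers and cap below 0.3 N and value of joint nose between 0.003 and 0.0095 m and contact force between cap and specimen between 4 and 19 N and contact force between the fingers and specimen below 0.3 N and value of joint trigger above 0.04 rad and x of specimen in the frame of clamp above 0.127 m and linear speed of specimen below 0.01 m/s and contact force between the fingers and trigger above 1 N); the arm keeps its last pose, push and grip.
It fails at once if the specimen is crushed: more than 20 N between cap and specimen (contact force between cap and specimen above 20 N).
It fails at once if the specimen is pushed or gripped by the fingers with more than 3 N (contact force between the fingers and specimen above 3 N).
It fails at once if the rod or its nose is dragged or pushed directly by the fingers with more than 4 N (contact force between the fingers and rod above 4 N).
It fails at once if a bystander is moved by more than 30 mm (distance of any of jar, dropper, petri_dish, slide_box, forceps, beaker, stub from where it was at the start of the episode above 0.03 m).
It also fails if it takes over 64 s, if anything falls off the work surface, if the arm or the gripper's body presses on something with over 40 N, if the wrist force passes 120 N, or if a joint passes its speed limit or range.

ROBOT

A 6-joint arm with a two-finger parallel gripper is mounted at the origin on the work surface. World frame = base frame: x ahead of the robot, y to its left, z up, the work surface at z = 0. Lengths are in m, angles in rad, forces in N, time in s.
With the tool pointing down it reaches from about 0.35 to 0.975 m from the base axis. Payload 4.9 kg.
Tool frame: the origin (TCP) lies on the mounting face of the last link; the fingertips stand 173 mm ahead of it and the grasp point (between the pads) lies 155 mm ahead of it; x points along the fingers, z is the direction in which the jaws open and shut, and the axes are right-handed (so a half turn about x gives the same grasp; the last joint's range is limited). The gripper opens to 85 mm and grips with 20 to 120 N. Pads are 22 mm wide; open, the fingers measure 114 mm over their backs; the gripper's body (76 mm by 85 mm) begins 54 mm behind the grasp point. The pads swing forward as they close: fully open they stand 13 mm farther back than shut.
Start: joints at [1.032, 0.053, 1.613, -0, 1.476, -0.119], TCP at [0.255, 0.571, 0.405] pointing down, gripper open.
Joint ranges: [-3.01, 3.01], [-1.01, 2.22], [0.06, 2.58], [-1.02, 4.17], [0.09, 2.62], [-3.14, 3.14]. Speed limits (rad/s): [2.57, 2.57, 3.14, 3.14, 3.14, 3.14].

INTERFACE

Orientations are given as a rotation vector (axis times angle).
In Python, from station import get_obs, get_image, get_calibration, finish_job, look_for, masks_of, tip_of gives the robot as it stands.
- The arm moves only by the tool carry_out, never from a script. Its argument "increments" is a list of rows, each a list of 3 entries, a list of its own where there are three numbers: the turn, a rotation vector about the world's x, y, z in units of 0.1 rad (1.0 is 0.1 rad), then the shift along the world's x, y, z in units of 20 mm (1.0 is 20 mm), then the opening, from 0 (shut) to 1 (fully open). A call has 1 to 8 rows; each row shifts and turns the pose as measured when the row begins; what a row does not reach is not made up. A row lasts 1/10 s, in which the tool goes at most 50 mm and 8.59 degrees, less where a joint would pass 70% of its speed; a pose out of reach is approached as far as the arm can. A call with a number of a shift or a turn outside -1 to 1 is refused whole. A call with a gripper value outside its range is refused whole. The fingers move at their own pace and stop on an object; "squeeze" is the grip in N (left out, the last holds). Time passes only in rows, so rows that do not move let the fingers close. It gives the time, the measured TCP pose, the force and the opening at its end, in the units of the state.
- get_obs(): the state, without advancing time (a new reading comes with each control period).
- get_image(name): name is "scene" or "top" or "wrist"; returns (picture, depth): 420x560x3 uint8, blue, green, red; 420x560 float32, m along the optical axis (not along the pixel's ray), 0 where there is no reading.
- get_calibration(name): a dict with "fx", "fy", "cx", "cy" (pixels), "position" and "orientation" of the camera in the world. Camera axes: x right, y down, z forward; pixel columns grow to the right and rows downward; lengths in m; the calibration is good to about 2 mm. A picture is of the moment at which its call begins: read the wrist's pose just before it. get_calibration takes no time and is no camera call; for the wrist camera it gives the pose at the moment of the call.
- finish_job(): hands the job in, once; it reports no verdict.
Trained networks look in the newest picture that a camera, given by its name, has taken for a name from the list of things; names that differ only in an ending like _2 or _b are one class to them, and where a whole thing is asked for, a point or a joint stands for the part that bears it (a point fixed in the world has none). Each returns a list of dicts, best first, with "p" (0 to 1); they miss things now and then, are a little off and sometimes report something else, mostly with a low value. They report only what shows in the picture. A call takes as long as a camera call. They do not tell look-alikes from the thing itself.
- look_for(camera, query): "centre" ([column, row] in pixels, amid what is visible of it).
- masks_of(camera, query): "region" (420x560 bool, what is visible of it) and "centre" ([column, row] in pixels, amid what is visible of it).
- tip_of(camera, query): "centre" ([column, row] in pixels: a listed point, or the origin of a listed thing).
The state is a dict: "t": time; "q": joint angles; "dq": joint speeds; "effort": joint torques, N m; "tool_pos": TCP position; "tool_rot": TCP orientation; "contact_force": force on the tool from outside, world axes, zero at the start; "wrist_torque": the same for the moment, N m; "opening": finger opening in m.
Only numpy, scipy, OpenCV 4.12 (cv2) and the standard library are available. Lean on these libraries where they do the work, as an engineer would, in place of code of your own. Each camera call takes 0.05 s, during which the arm holds its last target.

## Working session

There is one attempt and no reset: what is moved stays moved. The work goes in short steps, Python scripts to look and compute and a tool call to move; the robot and the scene stay as the last step left them, time stands still between calls to the robot, and variables do not carry over. Pictures are saved under pics/ and viewed, and the job is handed in when it is done.

Besides the shell and the picture viewer there is one more tool, called as name(argument=value, ...), one argument or row to a line, values as JSON. carry_out: Moves the arm, as the interface text tells. Shifts and turns lie within -1 to 1; 1 stands for 20 mm of shift or 0.1 rad of turn. Its arguments: {"type":"object","properties":{"increments":{"type":"array","items":{"type":"array"}},"squeeze":{"type":"number"}},"required":["increments"]}

```bash
mkdir -p pics; ls; cat > h.py <<'E'
import numpy as np, cv2
from scipy.spatial.transform import Rotation as R
from station import *
def cam(name):
    c=get_calibration(name); o=np.array(c['orientation'],float)
    M=R.from_rotvec(o).as_matrix() if o.shape==(3,) else (o if o.shape==(3,3) else R.from_quat(o).as_matrix())
    return c,M,np.array(c['position'])
def unproj(cm,u,v,z):
    c,M,p=cm
    return p+M@np.array([(u-c['cx'])/c['fx']*z,(v-c['cy'])/c['fy']*z,z])
def proj(cm,P):
    c,M,p=cm; q=M.T@(np.asarray(P)-p)
    return np.array([c['fx']*q[0]/q[2]+c['cx'],c['fy']*q[1]/q[2]+c['cy']])
def atz(cm,u,v,z):
    c,M,p=cm; d=M@np.array([(u-c['cx'])/c['fx'],(v-c['cy'])/c['fy'],1.])
    return p+d*(z-p[2])/d[2]
E
python3 - <<'E'
from h import *
o=get_obs();print(o['t'],o['tool_pos'],o['tool_rot'],o['opening'])
print(get_calibration('top'));print(get_calibration('scene'));print(get_calibration('wrist'))
for n in ['top','scene']:
    im,d=get_image(n);cv2.imwrite(f'pics/{n}0.png',im);np.save(f'{n}0.npy',d)
    for q in ['cap','clamp','specimen','trigger_pad','handle','jaw','nose_tip','cap_seat']:
        cm=cam(n)
        for r in tip_of(n,q)[:3]:
            u,v=r['centre'];print(n,q,round(r['p'],2),np.round(r['centre'],1),np.round(unproj(cm,u,v,d[int(v),int(u)]),4))
print(get_obs()['t'])
E
```

```text
pics
0.0 [0.25461228 0.57049735 0.40343812] [-0.8956429   1.38100621  0.89413888] 0.08573184741388445
{'fx': 529.9212714287328, 'fy': 529.9212714287328, 'cx': 276.3020238625864, 'cy': 209.3057079480912, 'position': array([0.33653931, 0.00778296, 1.18438521]), 'orientation': array([-2.09649087,  2.11289922, -0.2289441 ])}
{'fx': 462.12912498124643, 'fy': 462.12912498124643, 'cx': 270.38339087127156, 'cy': 200.98874201067744, 'position': array([ 1.14866288, -0.24954827,  0.89760303]), 'orientation': array([-2.09712792, -1.36143705,  0.49967915])}
{'fx': 314.90583848677994, 'fy': 314.90583848677994, 'cx': 284.6284452337384, 'cy': 211.07208734694203, 'position': array([0.18655637, 0.60016801, 0.37193242]), 'orientation': array([2.41966919, 1.57013702, 0.22980168])}
top cap 0.69 [432.8 292.5] [ 0.4087 -0.334   0.0036]
top cap 0.67 [381.6 317. ] [ 0.3562 -0.2131  0.0319]
top cap 0.61 [401.1 282.7] [ 0.4286 -0.2594  0.0298]
top clamp 0.57 [305.  202.5] [ 0.6125 -0.0558  0.0132]
top specimen 0.79 [253.4 190.2] [0.627  0.0587 0.0717]
top trigger_pad 0.72 [323.6 182.6] [ 0.6138 -0.0843  0.1773
[... 443 characters left out ...]
15]
scene cap 0.67 [126.4 216.3] [ 0.3519 -0.2807  0.0035]
scene cap 0.66 [142.1 240.7] [ 0.4434 -0.2632  0.007 ]
scene clamp 0.86 [247.9 270. ] [ 0.622  -0.0665  0.011 ]
scene specimen 0.6 [304.7 250.7] [0.6539 0.0568 0.0565]
scene trigger_pad 0.68 [231.4 230.2] [ 0.618  -0.0941  0.169 ]
scene handle 0.67 [208.8 238. ] [ 0.6197 -0.1413  0.1715]
scene handle 0.2 [143.2 232. ] [ 0.4369 -0.2545  0.0286]
scene jaw 0.69 [316.5 241.6] [0.6524 0.0853 0.0726]
scene nose_tip 0.44 [276.9 249.1] [ 0.5888  0.0203 -0.0021]
scene cap_seat 0.77 [141.9 234.7] [ 0.4403 -0.2592  0.0247]
scene cap_seat 0.72 [123.  207.9] [ 0.3427 -0.2817  0.0264]
scene cap_seat 0.66 [102.6 238.5] [ 0.4178 -0.3447  0.0292]
0.9
```

```bash
python3 - <<'E'
import cv2
im=cv2.imread('pics/top0.png');cv2.imwrite('pics/top0b.png',cv2.resize(im[130:350,200:480],(784,616))[:600])
im=cv2.imread('pics/scene0.png');cv2.imwrite('pics/scene0b.png',cv2.resize(im[150:350,70:350],(784,560)))
E
```

```text
(no output)
```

View pics/top0.png

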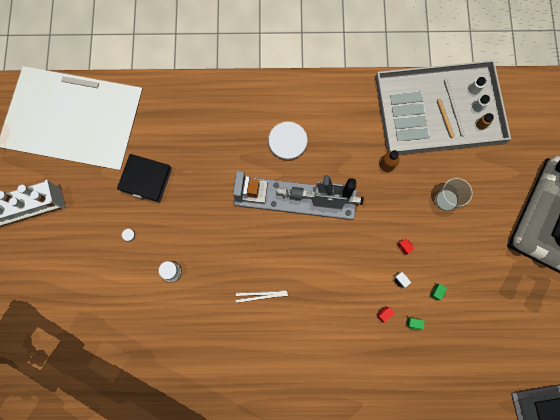

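View pics/top0b.png

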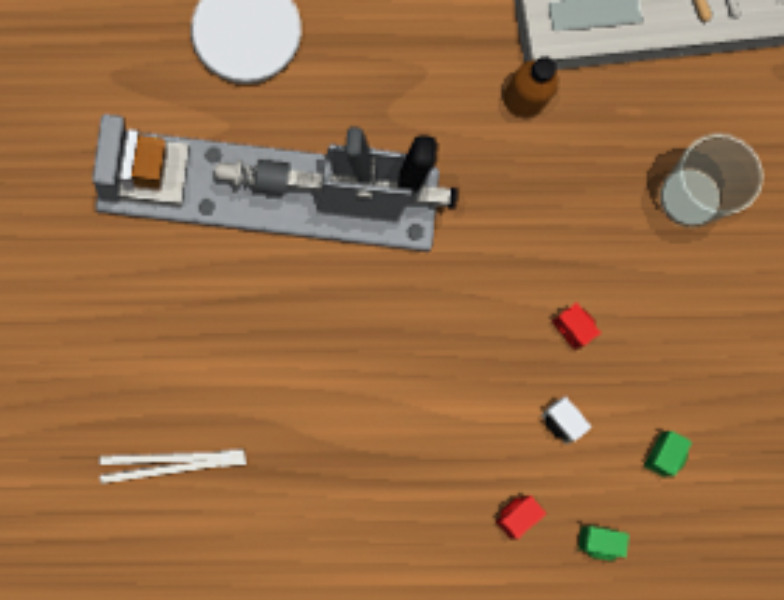

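View pics/scene0b.png

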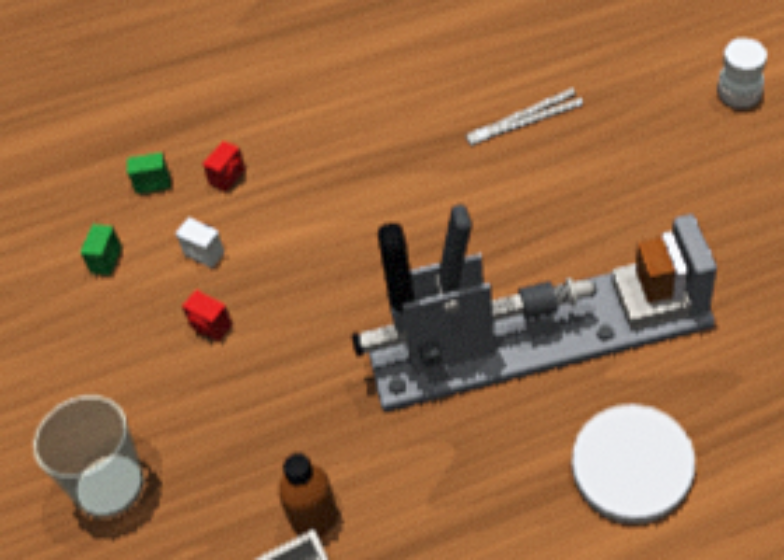

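```bash
python3 - <<'E'
from h import *
o=get_obs();T=R.from_rotvec(o['tool_rot']).as_matrix();print(T)
c,M,p=cam('wrist');print('cam in tool',T.T@(p-o['tool_pos']),'\n',T.T@M)
for n in ['top','scene']:
    d=np.load(f'{n}0.npy');cm=cam(n);c,M,p=cm
    v,u=np.mgrid[:420,:560];P=p+(np.stack([(u-c['cx'])/c['fx']*d,(v-c['cy'])/c['fy']*d,d],-1))@M.T
    np.save(f'{n}P.npy',P)
    m=(d>0)&(P[...,0]>.5)&(P[...,0]<.72)&(P[...,1]>-.22)&(P[...,1]<.15)
    t=m&(abs(P[...,2])<.006);print(n,'table z',np.median(P[...,2][t]))
    b=m&(P[...,2]>.008)&(P[...,2]<.017)
    lab=cv2.connectedComponents(b.astype(np.uint8))[1]
    b=lab==np.argmax(np.bincount(lab[lab>0])) 
    r=cv2.minAreaRect((P[b][:,:2]*1000).astype(np.float32));print(r,cv2.boxPoints(r).round())
    for x0,x1,z0,z1,l in [(.55,.7,.07,.085,'jaw/spec'),(.55,.7,.1,.115,'casting'),(.55,.7,.165,.19,'tops')]:
        s=m&(P[...,2]>z0)&(P[...,2]<z1);q=P[s];print(l,len(q),q.min(0).round(3) if len(q) else'',q.max(0).round(3) if len(q) else '')
E
```

```text
[[-3.31004509e-06 -9.13169209e-01  4.07580663e-01]
 [ 2.34771810e-05  4.07580663e-01  9.13169208e-01]
 [-1.00000000e+00  1.25914763e-05  2.00895284e-05]]
cam in tool [ 0.03154262  0.07423295 -0.00057572] 
 [[ 3.50071967e-04 -2.90372394e-01  9.56913659e-01]
 [-1.39738807e-04 -9.56913722e-01 -2.90372362e-01]
 [ 9.99999929e-01 -3.20667491e-05 -3.75564961e-04]]
top table z -0.00023868118736047883
((625.5625610351562, -34.14405822753906), (274.3512878417969, 71.1441650390625), 82.5777587890625) [[ 573. -166.]
 [ 643. -175.]
 [ 679.   97.]
 [ 608.  106.]]
jaw/spec 423 [ 0.596 -0.144  0.07 ] [0.67  0.103 0.084]
casting 166 [ 0.597 -0.145  0.1  ] [ 0.635 -0.074  0.114]
tops 180 [ 0.6   -0.148  0.165] [ 0.629 -0.083  0.184]
scene table z -0.0006174630348989574
((626.1903076171875, -32.22369384765625), (273.5800476074219, 71.79239654541016), 82.22318267822266) [[ 572. -163.]
 [ 643. -173.]
 [ 680.   98.]
 [ 609.  108.]]
jaw/spec 435 [ 0.599 -0.147  0.07 ] [0.671 0.104 0.085]
casting 225 [ 0.598 -0.147  0.1  ] [ 0.636 -0.072  0.115]
tops 184 [ 0.6   -0.146  0.166] [ 0.63  -0.081  0.182]
```

```bash
python3 - <<'E'
from h import *
yaw=np.deg2rad(82.4);a=np.array([np.cos(yaw),np.sin(yaw)]);b=np.array([-a[1],a[0]]);C=np.array([.6259,-.0332])
for n in ['top','scene']:
    P=np.load(f'{n}P.npy').reshape(-1,3);q=P[:,:2]-C;s=q@a*1000;t=q@b*1000;z=P[:,2]*1000
    def rng(m,l):
        print(n,l,m.sum(),'s',np.percentile(s[m],[1,5,50,95,99]).round(1),'t',np.percentile(t[m],[1,5,50,95,99]).round(1))
    m=(abs(s)<150)&(abs(t)<40)
    rng(m&(z>104)&(z<111),'casting top')
    rng(m&(z>74)&(z<81)&(s>105),'jaw top')
    rng(m&(z>66)&(z<73)&(s>50),'spec top')
    rng(m&(z>174)&(z<182),'tops')
    rng(m&(z>168)&(z<185)&(s<-90),'handle top')
    rng(m&(z>168)&(z<185)&(s>-80),'trig top')
    rng(m&(z>27)&(z<33)&(s>50),'rest')
    rng(m&(z>40)&(z<68)&(s<55)&(s>-30),'rod')
E
```

```text
top casting top 114 s [-108.  -103.9  -80.4  -46.4  -43.5] t [-16.  -15.1  12.3  15.9  16.8]
top jaw top 184 s [116.5 117.4 125.1 133.  133.8] t [-26.4 -24.2   0.5  25.6  27.6]
top spec top 228 s [ 84.   85.2 100.8 119.8 134.3] t [-20.8 -14.7   2.4  20.7  28.1]
top tops 134 s [-114.5 -113.2 -100.9  -52.5  -51.2] t [-10.7  -9.5  -0.1   9.3  10.4]
top handle top 99 s [-114.7 -114.  -106.1  -98.9  -98.1] t [-11.4  -9.5   1.1  10.   11. ]
top trig top 73 s [-64.6 -63.5 -57.3 -51.7 -51.1] t [-10.5  -8.9   1.6   9.9  10.7]
top rest 190 s [ 66.7  67.8  78.1 114.3 125.9] t [-24.3 -22.1   9.5  25.4  28. ]
top rod 278 s [-28.7 -25.1   2.1  36.   40.6] t [-11.7  -8.6   2.   11.4  12.5]
scene casting top 140 s [-113.6 -108.6  -76.   -43.7  -41.5] t [-16.9 -16.3 -11.9  15.4  16.1]
scene jaw top 163 s [118.9 119.7 127.7 135.  136.2] t [-27.5 -25.7  -1.   24.9  28.2]
scene spec top 214 s [ 85.8  87.1 103.7 119.9 131.8] t [-27.7 -24.5  -0.9  17.4  19.7]
scene tops 122 s [-112.3 -111.   -98.9  -50.7  -49.4] t [-10.7  -9.6  -2.2   8.6  10.6]
scene handle top 95 s [-113.3 -112.5 -105.1  -97.7  -96.8] t [-13.3 -11.6  -3.8   8.    9.9]
scene trig top 73 s [-62.  -61.3 -56.1 -50.  -49.3] t [-11.4 -10.4  -4.2   8.    9.2]
scene rest 214 s [ 69.   69.9  81.9 119.6 129.2] t [-28.1 -24.9 -13.1  21.5  24.9]
scene rod 292 s [-28.8 -25.4   2.1  37.8  41.9] t [-12.4 -11.   -3.5   6.7   9.3]
```

carry_out(
  increments=[
    [[0, 0, 0], [0.2, -1, 0], 1],
    [[0, 0, 0], [0.2, -1, 0], 1],
    [[0, 0, 0], [0.2, -1, 0], 1],
    [[0, 0, 0], [0.2, -1, 0], 1],
    [[0, 0, 0], [0.2, -1, 0], 1],
    [[0, 0, 0], [0.2, -1, 0], 1],
    [[0, 0, 0], [0.2, -1, 0], 1],
    [[0, 0, 0], [0.2, -1, 0], 1],
  ],
)

```text
t: 1.7
tool_pos: [0.2867, 0.4067, 0.4048]
tool_rot: [-0.897, 1.377, 0.898]
contact_force: [0.3, 0.6, -0.6]
opening: 0.0852
```

carry_out(
  increments=[
    [[0, 0, 0], [0.3, -1, 0], 1],
    [[0, 0, 0], [0.3, -1, 0], 1],
    [[0, 0, 0], [0.3, -1, 0], 1],
    [[0, 0, 0], [0.3, -1, 0], 1],
    [[0, 0, 0], [0.3, -1, 0], 1],
    [[0, 0, 0], [0.3, -1, 0], 1],
    [[0, 0, 0], [0.3, -1, 0], 1],
    [[0, 0, 0], [0.3, -1, 0], 1],
  ],
)

```text
t: 2.5
tool_pos: [0.335, 0.2398, 0.4061]
tool_rot: [-0.898, 1.372, 0.898]
contact_force: [0.5, 0.1, -1.0]
opening: 0.0851
```

carry_out(
  increments=[
    [[0, 0, 0], [0.3, -1, 0], 1],
    [[0, 0, 0], [0.3, -1, 0], 1],
    [[0, 0, 0], [0.3, -1, 0], 1],
    [[0, 0, 0], [0.3, -1, 0], 1],
    [[0, 0, 0], [0.3, -1, 0], 1],
    [[0, 0, 0], [0.3, -1, 0], 1],
    [[0, 0, 0], [0.3, -1, 0], 1],
    [[0, 0, 0], [0.3, -1, 0], 1],
  ],
)

```text
t: 3.3
tool_pos: [0.3834, 0.0729, 0.4078]
tool_rot: [-0.9, 1.367, 0.896]
contact_force: [0.2, -0.2, -0.4]
opening: 0.0856
```

carry_out(
  increments=[
    [[0, 0, 0], [0.2, -1, 0], 1],
    [[0, 0, 0], [0.2, -1, 0], 1],
    [[0, 0, 0], [0.2, -1, 0], 1],
    [[0, 0, 0], [0.2, -1, 0], 1],
    [[0, 0, 0], [0.2, -1, 0], 1],
    [[0, 0, 0], [0.2, -1, 0], 1],
    [[0, 0, 0], [0.2, -1, 0], 1],
    [[0, 0, 0], [0.2, -1, 0], 1],
  ],
)

```text
t: 4.1
tool_pos: [0.4154, -0.0942, 0.4094]
tool_rot: [-0.901, 1.363, 0.892]
contact_force: [1.1, 0.8, 1.1]
opening: 0.0855
```

carry_out(
  increments=[
    [[0, 0, 0], [0, -1, -0.5], 1],
    [[0, 0, 0], [0, -1, -0.5], 1],
    [[0, 0, 0], [0, -1, -0.5], 1],
    [[0, 0, 0], [0, -1, -0.5], 1],
    [[0, 0, 0], [0, -1, -0.5], 1],
    [[0, 0, 0], [0, -1, -0.5], 1],
    [[0, 0, 0], [0, -1, -0.5], 1],
    [[0, 0, 0], [0, 0, 0], 1],
  ],
)

```text
t: 4.9
tool_pos: [0.4148, -0.2418, 0.3391]
tool_rot: [-0.903, 1.361, 0.886]
contact_force: [-0.1, 0.6, 0.4]
opening: 0.0854
```

```bash
python3 - <<'E'
from h import *
o=get_obs();print(o['t'],o['tool_pos'],o['tool_rot'],o['contact_force'])
T=R.from_rotvec(o['tool_rot']).as_matrix();print(T.round(3))
im,d=get_image('wrist');cv2.imwrite('pics/w1.png',im);np.save('w1.npy',d)
cm=cam('wrist')
for q in ['cap','cap_seat']:
  for r in tip_of('wrist',q)[:4]:
    u,v=r['centre'];print(q,round(r['p'],2),np.round(r['centre'],1),np.round(unproj(cm,u,v,d[int(v),int(u)]),4))
E
```

```text
4.9 [ 0.41477695 -0.2418393   0.33908064] [-0.90252327  1.36141122  0.88570933] [-0.13560254  0.62073245  0.43807917]
[[ 0.019 -0.914  0.406]
 [ 0.     0.406  0.914]
 [-1.    -0.018  0.008]]
cap 0.96 [191.8 221.5] [ 0.4046 -0.3292  0.0294]
cap 0.78 [277.9 130.7] [ 0.3621 -0.2218  0.0307]
cap 0.76 [275.7 215.7] [ 0.4316 -0.2555  0.0284]
cap 0.65 [206.5 136.3] [ 0.3416 -0.2796  0.0304]
cap_seat 0.98 [179.1 225.9] [ 0.4034 -0.3417  0.0305]
cap_seat 0.85 [285.8 285.6] [ 0.5022 -0.2763  0.0307]
cap_seat 0.84 [202.9 132.8] [ 0.3378 -0.281   0.0302]
cap_seat 0.62 [283.2 130. ] [ 0.3635 -0.2175  0.0295]
```

View pics/w1.png

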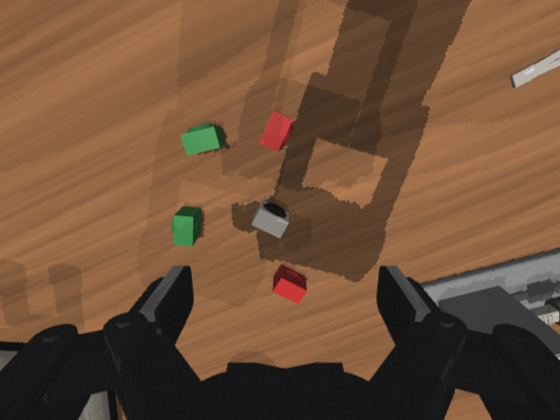

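```bash
python3 - <<'E'
from h import *
im=cv2.imread('pics/w1.png');cv2.imwrite('pics/w1b.png',cv2.resize(im[175:255,225:325],(750,600),interpolation=cv2.INTER_CUBIC))
d=np.load('w1.npy');cm=cam('wrist');c,M,p=cm
v,u=np.mgrid[:420,:560];P=p+(np.stack([(u-c['cx'])/c['fx']*d,(v-c['cy'])/c['fy']*d,d],-1))@M.T
m=(d>0)&(P[...,2]>.024)&(P[...,2]<.036)&(abs(u-271)<35)&(abs(v-215)<30)
q=P[m];print(len(q),q[:,2].mean());r=cv2.minAreaRect((q[:,:2]*1000).astype(np.float32));print(r,cv2.boxPoints(r).round(1))
E
```

```text
716 0.030398846822583148
((435.581298828125, -261.5599670410156), (29.93512725830078, 22.267902374267578), 38.57364273071289) [[ 416.9 -262.2]
 [ 430.8 -279.6]
 [ 454.2 -260.9]
 [ 440.3 -243.5]]
```

View pics/w1b.png

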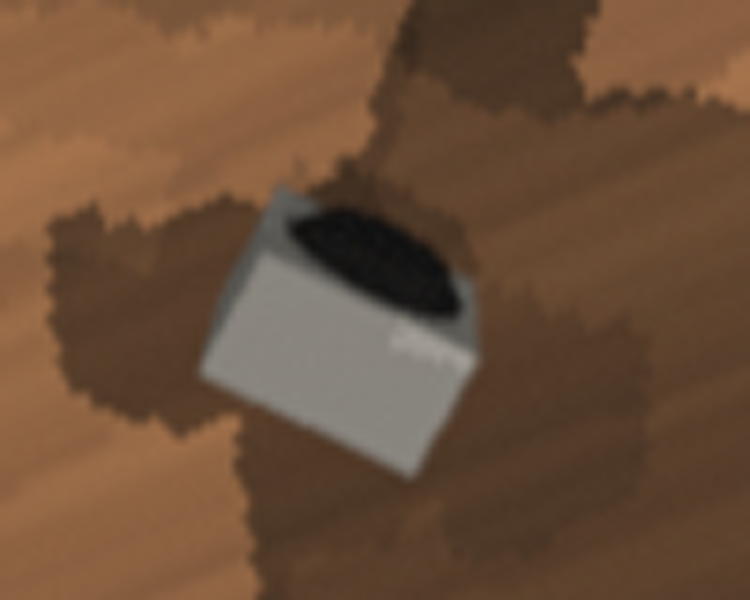

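```bash
python3 - <<'E'
from h import *
im=cv2.imread('pics/w1.png');d=np.load('w1.npy');cm=cam('wrist');c,M,p=cm
v,u=np.mgrid[:420,:560];P=p+(np.stack([(u-c['cx'])/c['fx']*d,(v-c['cy'])/c['fy']*d,d],-1))@M.T
ax=np.array([430.8-416.9,-279.6+262.2]);ax=-ax/np.linalg.norm(ax);print(ax,np.degrees(np.arctan2(ax[1],ax[0])))
C=np.array([.43558,-.26156])
for vv in range(198,222):
    print(vv,[f"{im[vv,uu].max():3d}:{((P[vv,uu,:2]-C)@ax*1000):.0f},{P[vv,uu,2]*1000:.0f}" for uu in range(262,288,4)])
s=cv2.imread('pics/scene0.png');cv2.imwrite('pics/s0c.png',cv2.resize(s[215:255,120:170],(750,600),interpolation=cv2.INTER_CUBIC))
E
```

```text
[-0.6241473   0.78130669] 128.61962889215394
198 ['137:9,2', '136:10,1', ' 75:13,2', ' 71:14,0', ' 97:16,2', ' 95:18,1', ' 96:20,1']
199 ['119:8,1', '113:9,-1', ' 66:11,1', ' 66:13,1', ' 93:15,2', ' 97:17,3', ' 98:19,1']
200 ['103:7,2', ' 80:9,3', ' 66:11,1', ' 65:13,2', ' 84:14,1', ' 98:16,0', ' 99:18,3']
201 [' 96:7,5', ' 74:8,1', ' 61:10,1', ' 64:11,1', ' 76:13,1', ' 98:15,1', '100:17,1']
202 [' 94:7,9', ' 80:7,2', ' 46:9,1', ' 63:11,3', ' 77:12,-0', ' 91:14,1', '100:16,2']
203 [' 90:7,10', ' 60:7,5', ' 21:11,13', ' 50:9,-0', ' 78:12,2', ' 79:13,1', ' 97:15,1']
204 [' 88:7,14', ' 23:10,17', ' 19:11,15', ' 23:11,9', ' 70:94,308', ' 78:13,2', ' 87:15,2']
205 [' 87:7,17', ' 20:9,19', ' 17:11,19', ' 20:11,12', ' 46:10,1', ' 77:12,2', ' 76:13,1']
206 [' 88:7,20', ' 22:9,22', ' 23:11,24', ' 18:11,17', ' 23:11,8', ' 74:11,3', ' 75:12,1']
207 [' 89:7,23', ' 18:9,23', ' 22:10,22', ' 17:11,19', ' 16:11,12', ' 61:10,2', ' 78:12,2']
208 [' 91:7,26', ' 31:8,23', ' 24:10,24', ' 22:11,23', ' 20:11,17', ' 38:8,1', ' 81:11,3']
209 ['109:7,29', ' 58:7,25', ' 22:9,24', ' 24:11,25', ' 20:11,18', ' 22
[... 398 characters left out ...]
'137:5,32', '132:6,30', ' 60:8,29', ' 23:9,27', ' 24:10,24', ' 78:7,8']
215 ['137:3,32', '137:4,31', '138:6,31', '104:7,29', ' 31:8,28', ' 20:9,25', ' 58:7,12']
216 ['137:1,31', '137:4,32', '137:5,32', '132:7,32', ' 74:7,27', ' 27:8,24', ' 63:7,15']
217 ['136:0,30', '137:3,32', '137:4,30', '138:6,31', '126:7,31', ' 58:7,25', ' 82:7,18']
218 ['138:-0,31', '137:2,32', '137:3,32', '137:5,32', '147:7,31', ' 92:7,26', ' 92:7,22']
219 ['136:-1,31', '136:0,31', '137:2,31', '137:4,32', '149:6,31', '131:7,29', ' 93:7,25']
220 ['136:-2,31', '137:-0,31', '137:1,31', '136:3,31', '157:4,30', '156:7,32', ' 98:7,27']
221 ['137:-2,32', '137:-1,32', '136:0,30', '137:2,30', '150:4,30', '158:6,31', '129:7,30']
```

View pics/s0c.png

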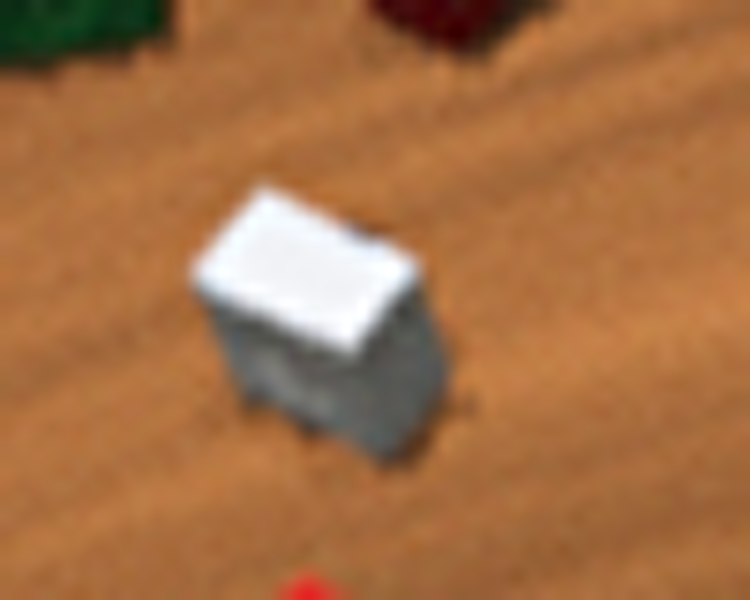

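carry_out(
  increments=[
    [[0, 0.2, -0.8], [0.17, -0.16, -0.6], 0.6],
    [[0, 0, -0.8], [0.17, -0.16, -0.6], 0.6],
    [[0, 0, -0.8], [0.17, -0.16, -0.6], 0.6],
    [[0, 0, -0.8], [0.17, -0.16, -0.6], 0.6],
    [[0, 0, -0.8], [0.17, -0.16, -0.6], 0.6],
    [[0, 0, -0.8], [0.17, -0.16, -0.6], 0.6],
    [[0, 0, 0], [0, 0, 0], 0.6],
    [[0, 0, 0], [0, 0, 0], 0.6],
  ],
)

```text
t: 5.85
tool_pos: [0.4394, -0.2538, 0.2749]
tool_rot: [-0.533, 1.502, 0.511]
contact_force: [-0.9, 0.4, 0.8]
opening: 0.0511
```

```bash
cat >> h.py <<'E'
def st():
    o=get_obs();T=R.from_rotvec(o['tool_rot']).as_matrix()
    print('t',round(o['t'],2),'pos',np.round(o['tool_pos'],4),'yaw_y',round(np.degrees(np.arctan2(T[1,1],T[0,1])),2),'x',T[:,0].round(3),'F',np.round(o['contact_force'],1),'M',np.round(o['wrist_torque'],2),'op',round(o['opening'],4))
    return o,T
E
python3 - <<'E'
from h import *
o,T=st()
im,d=get_image('wrist');cv2.imwrite('pics/w2.png',im)
cm=cam('wrist');c,M,p=cm
v,u=np.mgrid[:420,:560];P=p+(np.stack([(u-c['cx'])/c['fx']*d,(v-c['cy'])/c['fy']*d,d],-1))@M.T
m=(d>0)&(P[...,2]>.026)&(P[...,2]<.036)&(np.hypot(P[...,0]-.4356,P[...,1]+.2616)<.024)
q=P[m];print(len(q),q[:,2].mean());r=cv2.minAreaRect((q[:,:2]*1000).astype(np.float32));print(r,cv2.boxPoints(r).round(1))
E
```

```text
t 5.85 pos [ 0.4394 -0.2538  0.2749] yaw_y 128.27 x [ 0.01  -0.011 -1.   ] F [-0.9  0.4  0.8] M [-0.04  0.05  0.06] op 0.0511
1050 0.029199507450793884
((434.7824401855469, -264.1200866699219), (29.548770904541016, 19.627490997314453), 38.27738952636719) [[ 417.1 -265.6]
 [ 429.3 -281. ]
 [ 452.5 -262.7]
 [ 440.3 -247.3]]
```

View pics/w2.png

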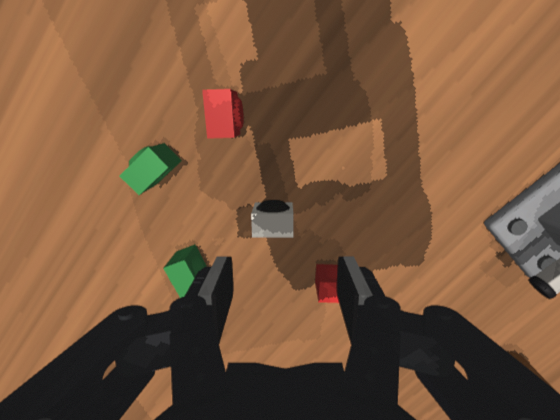

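carry_out(
  increments=[
    [[0.1, 0.1, 0.05], [-0.06, -0.11, -0.7], 0.6],
    [[0, 0, 0], [-0.06, -0.11, -0.7], 0.6],
    [[0, 0, 0], [-0.06, -0.11, -0.7], 0.6],
    [[0, 0, 0], [-0.06, -0.11, -0.7], 0.6],
    [[0, 0, 0], [0, 0, -0.7], 0.6],
    [[0, 0, 0], [0, 0, -0.7], 0.6],
    [[0, 0, 0], [0, 0, -0.3], 0.6],
    [[0, 0, 0], [0, 0, 0], 0.6],
  ],
)

```text
t: 6.7
tool_pos: [0.4323, -0.2626, 0.1766]
tool_rot: [-0.527, 1.508, 0.53]
contact_force: [-0.2, -0.3, -0.2]
opening: 0.0512
```

```bash
python3 - <<'E'
from h import *
o,T=st()
im,d=get_image('wrist');cv2.imwrite('pics/w3.png',im)
E
```

```text
t 6.7 pos [ 0.4323 -0.2626  0.1766] yaw_y 128.68 x [-0.003  0.001 -1.   ] F [-0.2 -0.3 -0.2] M [-0.05  0.02 -0.04] op 0.0512
```

View pics/w3.png

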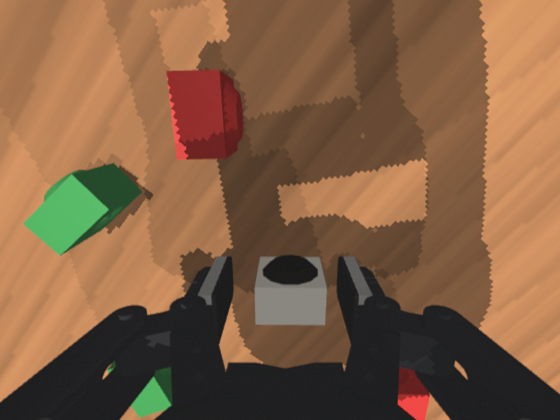

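carry_out(
  increments=[
    [[0, 0, 0], [0.05, 0, 0], 0.2],
    [[0, 0, 0], [0, 0, 0], 0.2],
    [[0, 0, 0], [0, 0, 0], 0.2],
    [[0, 0, 0], [0, 0, 0], 0.2],
    [[0, 0, 0], [0, 0, 0], 0.2],
    [[0, 0, 0], [0, 0, 0], 0.2],
  ],
  squeeze=25,
)

```text
t: 7.35
tool_pos: [0.4346, -0.2636, 0.1797]
tool_rot: [-0.531, 1.505, 0.526]
contact_force: [-0.6, -0.6, -0.5]
opening: 0.0297
```

```bash
python3 - <<'E'
from h import *
o,T=st()
im,d=get_image('wrist');cv2.imwrite('pics/w4.png',im)
E
```

```text
t 7.35 pos [ 0.4346 -0.2636  0.1797] yaw_y 128.7 x [ 0.002 -0.003 -1.   ] F [-0.6 -0.6 -0.5] M [0.04 0.01 0.01] op 0.0297
```

View pics/w4.png

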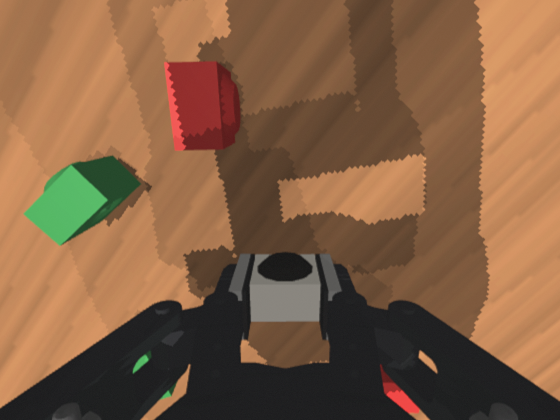

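carry_out(
  increments=[
    [[0, 0, 0], [0, 0, 1], 0.2],
    [[0, 0, 0], [0, 0, 1], 0.2],
    [[0, 0, -0.7], [0.7, 0.7, 1], 0.2],
    [[0, 0, -0.7], [0.8, 0.8, 1], 0.2],
    [[0, 0, -0.7], [0.8, 0.8, 1], 0.2],
    [[0, 0, -0.7], [0.8, 0.8, 1], 0.2],
    [[0, 0, -0.7], [0.8, 0.8, 1], 0.2],
    [[0, 0, -0.7], [0.8, 0.8, 1], 0.2],
  ],
)

```text
t: 8.2
tool_pos: [0.5276, -0.166, 0.341]
tool_rot: [-0.179, 1.567, 0.188]
contact_force: [0.2, 0.8, -0.6]
opening: 0.0298
```

carry_out(
  increments=[
    [[0, 0, -0.7], [0.8, 0.8, 1], 0.2],
    [[0, 0, -0.7], [0.8, 0.8, 1], 0.2],
    [[0, 0, -0.7], [0.8, 0.8, 1], 0.2],
    [[0, 0, -0.7], [0.8, 0.8, 1], 0.2],
    [[0, 0, -0.7], [0.8, 0.8, 0.4], 0.2],
    [[0, 0, -0.7], [0.8, 0.8, 0], 0.2],
    [[0, 0, 0], [0, 0, 0], 0.2],
  ],
)

```text
t: 8.9
tool_pos: [0.6282, -0.0635, 0.437]
tool_rot: [0.163, 1.561, -0.154]
contact_force: [-0.1, 0.3, -1.6]
opening: 0.0299
```

```bash
python3 - <<'E'
from h import *
o,T=st()
im,d=get_image('wrist');cv2.imwrite('pics/w5.png',im);np.save('w5.npy',d)
cm=cam('wrist');np.savez('w5cal.npz',c=[cm[0][k] for k in('fx','fy','cx','cy')],M=cm[1],p=cm[2],T=T,tp=o['tool_pos'])
for q in ['nose_tip','jaw','trigger_pad','cap_seat','specimen']:
  for r in tip_of('wrist',q)[:2]:
    u,v=r['centre'];print(q,round(r['p'],2),np.round(r['centre'],1),np.round(unproj(cm,u,v,d[int(v),int(u)]),4))
E
```

```text
t 8.9 pos [ 0.6282 -0.0635  0.437 ] yaw_y 78.43 x [ 0.004  0.005 -1.   ] F [-0.1  0.3 -1.6] M [-0.03 -0.    0.03] op 0.0299
nose_tip 0.76 [272.4 119.3] [0.6283 0.0081 0.0115]
jaw 0.88 [268.4  38.4] [0.6423 0.0806 0.0738]
jaw 0.59 [283.6 276.8] [ 0.6289 -0.0566  0.284 ]
trigger_pad 0.65 [277.3 238.5] [ 0.6164 -0.0898  0.151 ]
cap_seat 0.73 [179.7 384.1] [ 0.4127 -0.3359  0.0283]
cap_seat 0.69 [128.4 319.5] [ 0.3697 -0.2185  0.0196]
specimen 0.62 [269.3  69.4] [0.6373 0.055  0.0675]
```

View pics/w5.png

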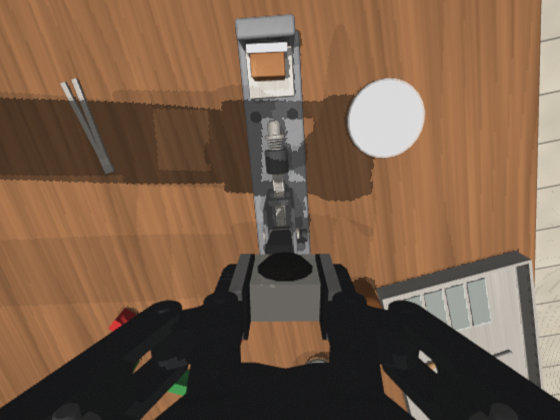

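```bash
python3 - <<'E'
from h import *
z=np.load('w5cal.npz');fx,fy,cx,cy=z['c'];M,p,T,tp=z['M'],z['p'],z['T'],z['tp'];d=np.load('w5.npy')
v,u=np.mgrid[:420,:560];P=p+(np.stack([(u-cx)/fx*d,(v-cy)/fy*d,d],-1))@M.T
b=(d>0)&(P[...,2]>.008)&(P[...,2]<.017)&(P[...,0]>.55)&(P[...,0]<.7)&(P[...,1]>-.15)&(P[...,1]<.13)&(v<260)
lab=cv2.connectedComponents(b.astype(np.uint8))[1];b=lab==np.argmax(np.bincount(lab[lab>0]))
r=cv2.minAreaRect((P[b][:,:2]*1000).astype(np.float32));print('bed',r,cv2.boxPoints(r).round(1))
yaw=np.deg2rad(82.4);a=np.array([np.cos(yaw),np.sin(yaw)]);bb=np.array([-a[1],a[0]]);O=np.array([.6223,-.0603])
q=P[...,:2]-O;s=q@a*1000;t=q@bb*1000;h=P[...,2]*1000
def rng(m,l): print(l,m.sum(),'s',np.percentile(s[m],[1,5,50,95,99]).round(1),'t',np.percentile(t[m],[1,5,50,95,99]).round(1),'z',np.median(h[m]).round(1))
m=(abs(t)<45)&(v<250)
rng(m&(abs(s)<200)&(h>8)&(h<16)&(s<90)&(s>0),'bed')
rng(m&(h>72)&(h<84)&(s>138),'jaw top')
rng(m&(h>64)&(h<73)&(s>100)&(s<140),'spec top')
rng(m&(h>27)&(h<34)&(s>80),'rest')
for s0 in range(0,74,2):
    k=m&(s>=s0)&(s<s0+2)&(h>25)
    if k.sum(): print(s0,k.sum(),'t',t[k].min().round(1),t[k].max().round(1),'ztop',np.percentile(h[k],95).round(1))
# held cap in tool frame
Q=(P-tp)@T
k=(d>0)&(v>240)&(v<325)&(u>240)&(u<330)&(abs(Q[...,2])<.02)&(Q[...,0]<.2)
print('cap x range',np.percentile(Q[k][:,0]*1000,[1,10,50,90]).round(1))
im=cv2.imread('pics/w5.png').max(-1)
for vv in range(246,326,4):
    print(vv,[f"{im[vv,uu]}:{Q[vv,uu,0]*1000:.0f},{Q[vv,uu,1]*1000:.0f},{Q[vv,uu,2]*1000:.0f}" for uu in (256,272,285,300,314)])
E
```

```text
bed ((625.4258422851562, -26.846786499023438), (256.4036865234375, 69.98417663574219), 82.56014251708984) [[ 574.1 -149.4]
 [ 643.5 -158.5]
 [ 676.7   95.7]
 [ 607.3  104.8]]
bed 3165 s [ 1.   5.4 52.9 86.9 89.3] t [-33.  -30.8  -2.7  33.3  35.6] z 11.3
jaw top 1308 s [142.7 143.2 151.  159.2 160.3] t [-25.7 -23.3   1.3  26.   28.5] z 76.9
spec top 1233 s [109.5 110.8 125.3 138.  139.2] t [-16.5 -13.9   2.   18.   20.3] z 69.2
rest 1067 s [ 92.9  93.9 105.2 135.4 142.6] t [-23.3 -22.4  -2.3  25.2  26.3] z 29.3
0 20 t -3.9 6.3 ztop 58.5
2 19 t -4.1 6.2 ztop 57.8
4 18 t -4.2 7.1 ztop 56.3
6 19 t -4.3 7.0 ztop 56.7
8 13 t -4.5 6.9 ztop 55.9
10 33 t -11.4 12.2 ztop 61.6
12 38 t -11.6 13.3 ztop 62.4
14 39 t -11.6 13.0 ztop 62.0
16 40 t -10.7 13.0 ztop 62.6
18 43 t -10.8 12.8 ztop 62.5
20 41 t -11.0 12.6 ztop 62.3
22 38 t -11.0 13.9 ztop 62.7
24 41 t -11.2 13.4 ztop 62.9
26 44 t -11.3 13.3 ztop 63.2
28 44 t -11.5 13.1 ztop 63.7
30 45 t -11.6 13.0 ztop 63.1
32 39 t -10.6 12.6 ztop 62.2
34 47 t -10.7 13.9 ztop 61.9
36 41 t -10.8 11.7 ztop 59.8
38 20 t -3.3 8.1 ztop 57.9
40 28 t -6.7 8.7 ztop
[... 1505 characters left out ...]
,-6', '105:148,1,-1', '104:149,0,6', '105:148,1,12']
298 ['105:148,-1,-13', '105:148,-1,-6', '106:148,-1,-1', '105:148,-1,6', '105:148,-1,12']
302 ['105:148,-3,-13', '105:149,-3,-6', '105:148,-3,-1', '105:148,-3,6', '106:149,-3,12']
306 ['105:148,-5,-13', '105:148,-5,-6', '106:148,-5,-1', '105:148,-5,6', '105:149,-5,12']
310 ['105:149,-8,-13', '104:148,-7,-6', '105:148,-7,-1', '105:148,-7,6', '105:149,-7,12']
314 ['106:148,-9,-13', '106:149,-10,-6', '105:149,-10,-1', '105:148,-9,6', '106:148,-9,12']
318 ['105:147,-10,-13', '106:149,-11,-6', '105:148,-11,-1', '105:32,73,-1', '106:149,-12,12']
322 ['160:434,-224,-44', '156:438,-227,-20', '160:436,-225,-0', '156:436,-225,22', '143:436,-225,43']
```

carry_out(
  increments=[
    [[0, 0, 0.2], [0.05, 0.9, 0], 0.2],
    [[0, 0, 0.2], [0.05, 0.9, 0], 0.2],
    [[0, 0, 0.2], [0.05, 0.9, -0.5], 0.2],
    [[0, 0, 0.1], [0.05, 0.9, -1], 0.2],
    [[0, 0, 0], [0.05, 0.9, -1], 0.2],
    [[0, 0, 0], [0, 0, -1], 0.2],
    [[0, 0, 0], [0, 0, -1], 0.2],
    [[0, 0, 0], [0, 0, -1], 0.2],
  ],
)

```text
t: 10.0
tool_pos: [0.6298, 0.0367, 0.3233]
tool_rot: [0.1, 1.561, -0.089]
contact_force: [-0.1, 0.2, -0.3]
opening: 0.0297
```

```bash
python3 - <<'E'
from h import *
st()
E
```

```text
t 10.0 pos [0.6298 0.0367 0.3233] yaw_y 83.1 x [ 0.008  0.006 -1.   ] F [-0.1  0.2 -0.3] M [-0.03  0.02  0.01] op 0.0297
```

carry_out(
  increments=[
    [[-0.06, 0.08, -0.1], [0.16, -0.45, -0.8], 0.2],
    [[0, 0, 0], [0, 0, -0.8], 0.2],
    [[0, 0, 0], [0, 0, -0.8], 0.2],
    [[0, 0, 0], [0, 0, 0], 0.2],
    [[0, 0, 0], [0, 0, 0], 0.2],
  ],
)

```text
t: 10.5
tool_pos: [0.6314, 0.0305, 0.2665]
tool_rot: [0.099, 1.577, -0.099]
contact_force: [0.9, -0.1, -0.6]
opening: 0.0296
```

```bash
python3 - <<'E'
from h import *
o,T=st()
for n in ['wrist','scene','top']:
    im,d=get_image(n);cv2.imwrite(f'pics/{n}6.png',im);np.save(f'{n}6.npy',d)
im=cv2.imread('pics/scene6.png');cv2.imwrite('pics/s6.png',cv2.resize(im[170:310,190:370],(770,600),interpolation=cv2.INTER_CUBIC))
E
```

```text
t 10.5 pos [0.6314 0.0305 0.2665] yaw_y 82.76 x [-0.009  0.001 -1.   ] F [ 0.9 -0.1 -0.6] M [ 0.05  0.01 -0.08] op 0.0296
```

View pics/wrist6.png

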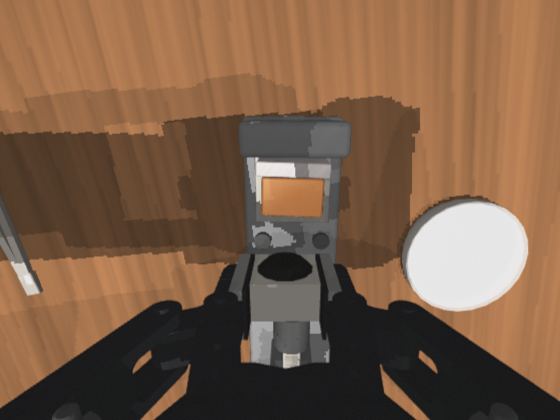

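View pics/s6.png

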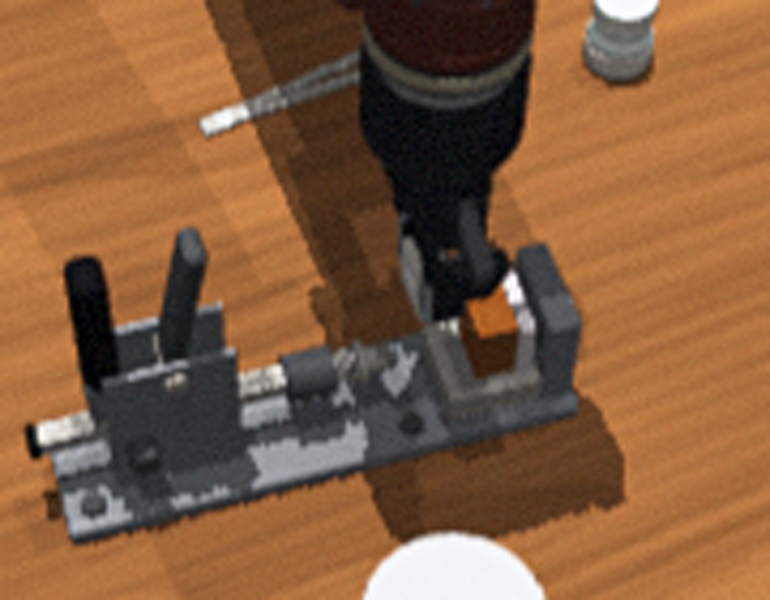

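```bash
cat > an.py <<'E'
from h import *
def cloud(n,d,cm):
    c,M,p=cm
    v,u=np.mgrid[:420,:560];return p+(np.stack([(u-c['cx'])/c['fx']*d,(v-c['cy'])/c['fy']*d,d],-1))@M.T
E
python3 - <<'E'
from an import *
o,T=st();d=np.load('wrist6.npy');P=cloud('wrist',d,cam('wrist'))
Q=(P-o['tool_pos'])@T*1000
v,u=np.mgrid[:420,:560]
def edge(m,l): print(l,m.sum(),'z',np.percentile(Q[m][:,2],[1,50,99]).round(1),'y',np.percentile(Q[m][:,1],[1,99]).round(1),'depthx',np.percentile(Q[m][:,0],[5,50]).round(1),'wz',(np.median(P[m][:,2])*1000).round(1))
edge((d>0)&(abs(Q[...,0]-148.5)<3)&(abs(Q[...,2])<14)&(abs(Q[...,1])<13),'cap')
for y0 in range(-60,-24,4):
    m=(d>0)&(Q[...,1]>y0)&(Q[...,1]<y0+4)&(P[...,2]>.03)&(P[...,2]<.07)&(abs(Q[...,2])<25)
    if m.sum()>5: edge(m,y0)
edge((d>0)&(P[...,2]>.073)&(P[...,2]<.082)&(v<170)&(Q[...,1]>40),'jaw')
edge((d>0)&(P[...,2]>.065)&(P[...,2]<.0725)&(v>170)&(v<225)&(Q[...,1]>10)&(abs(Q[...,2])<30),'spec')
edge((d>0)&(P[...,2]>.026)&(P[...,2]<.033)&(v>170)&(v<255)&(Q[...,1]>-10)&(abs(Q[...,2])<35),'rest')
# cap edges row 300
im=cv2.imread('pics/wrist6.png');print([int(x) for x in im[300,235:335].max(-1)])
yaw=np.deg2rad(82.5);print(T[:,1],T[:,2])
E
```

```text
t 10.65 pos [0.6315 0.0304 0.2674] yaw_y 82.75 x [-0.007  0.    -1.   ] F [-0.1  0.5 -0.7] M [ 0.03 -0.01 -0.03] op 0.0293
cap 2725 z [-13.7  -0.1  13.6] y [-11.8   6.9] depthx [147.3 148.3] wz 119.2
-60 175 z [-7.   3.8 15.2] y [-59.9 -56. ] depthx [204.1 205.7] wz 61.8
-56 67 z [-3.6  4.4 12.5] y [-56.  -53.1] depthx [203.8 205. ] wz 62.4
jaw 4103 z [-22.5   4.3  31.3] y [53.5 70.9] depthx [188.1 189.3] wz 78.0
spec 2922 z [-13.4   3.7  21.8] y [20.3 45.4] depthx [196.1 197.2] wz 70.2
rest 859 z [-20.2   4.   29.4] y [ 2.9 34.7] depthx [236.1 237.1] wz 30.3
[28, 29, 33, 64, 70, 69, 67, 40, 28, 30, 29, 23, 23, 22, 35, 90, 114, 116, 116, 117, 116, 116, 116, 115, 116, 116, 116, 117, 116, 116, 115, 116, 116, 116, 117, 116, 116, 116, 116, 117, 116, 116, 116, 116, 116, 115, 117, 116, 116, 115, 115, 116, 117, 115, 117, 116, 116, 117, 116, 116, 116, 115, 116, 116, 116, 116, 116, 116, 116, 116, 116, 115, 116, 116, 116, 116, 116, 116, 116, 116, 116, 115, 116, 116, 98, 48, 25, 24, 24, 28, 29, 28, 34, 65, 69, 70, 67, 40, 26, 24]
[ 1.26119986e-01  9.92014896e-01 -4.40686974e-04] [ 0.99198833 -0.12611984 -0.00727597]
```

carry_out(
  increments=[
    [[0, -0.07, -0.04], [0.13, 0, -0.8], 0.2],
    [[0, 0, 0], [0, 0, -0.8], 0.2],
    [[0, 0, 0], [0, 0, -0.5], 0.2],
    [[0, 0, 0], [0, 0, 0], 0.2],
  ],
)

```text
t: 11.05
tool_pos: [0.6357, 0.0302, 0.2281]
tool_rot: [0.103, 1.561, -0.102]
contact_force: [-0.1, -0.1, -0.6]
opening: 0.0296
```

```bash
python3 - <<'E'
from h import *
st()
E
```

```text
t 11.05 pos [0.6357 0.0302 0.2281] yaw_y 82.51 x [ 0.007 -0.    -1.   ] F [-0.1 -0.1 -0.6] M [-0.    0.    0.03] op 0.0296
```

carry_out(
  increments=[
    [[0, 0.05, 0], [-0.09, 0, -0.4], 0.2],
    [[0, 0, 0], [0, 0, -0.3], 0.2],
    [[0, 0, 0], [0, 0, 0], 0.2],
  ],
)

```text
t: 11.35
tool_pos: [0.6339, 0.0301, 0.2136]
tool_rot: [0.103, 1.566, -0.103]
contact_force: [0.3, -0.6, -0.0]
opening: 0.0295
```

```bash
python3 - <<'E'
from an import *
o,T=st()
for n in ['wrist','scene']:
    im,d=get_image(n);cv2.imwrite(f'pics/{n}7.png',im)
    if n=='wrist':
        P=cloud(n,d,cam(n));np.save('wrist7.npy',d)
st();st()
Q=(P-o['tool_pos'])@T*1000
v,u=np.mgrid[:420,:560]
def edge(m,l): print(l,m.sum(),'z',np.percentile(Q[m][:,2],[1,50,99]).round(1),'y',np.percentile(Q[m][:,1],[1,99]).round(1),'depthx',np.percentile(Q[m][:,0],[5,50]).round(1),'wz',(np.median(P[m][:,2])*1000).round(1))
edge((d>0)&(abs(Q[...,0]-148.5)<3)&(abs(Q[...,2])<14)&(abs(Q[...,1])<13),'cap')
edge((d>0)&(P[...,2]>.073)&(P[...,2]<.083)&(v<200)&(Q[...,1]>40),'jaw')
edge((d>0)&(P[...,2]>.065)&(P[...,2]<.0725)&(v>100)&(v<250)&(Q[...,1]>10)&(abs(Q[...,2])<30),'spec')
im=cv2.imread('pics/scene7.png');cv2.imwrite('pics/s7.png',cv2.resize(im[200:290,220:340],(800,600),interpolation=cv2.INTER_CUBIC))
E
```

```text
t 11.35 pos [0.6339 0.0301 0.2136] yaw_y 82.51 x [ 0.003 -0.    -1.   ] F [ 0.3 -0.6 -0. ] M [ 0.03 -0.01  0.01] op 0.0295
t 11.45 pos [0.6343 0.0301 0.2145] yaw_y 82.51 x [ 0.004 -0.    -1.   ] F [-0.8 -0.1 -0.4] M [0.   0.   0.04] op 0.0298
t 11.45 pos [0.6343 0.0301 0.2145] yaw_y 82.51 x [ 0.004 -0.    -1.   ] F [-0.8 -0.1 -0.4] M [0.   0.   0.04] op 0.0298
cap 2775 z [-13.7   0.   13.7] y [-11.8   7.2] depthx [147.  147.9] wz 65.7
jaw 8766 z [-27.   -0.3  26.4] y [53.3 70.9] depthx [135.1 136.2] wz 77.5
spec 6566 z [-19.5  -1.1  18.4] y [24. 71.] depthx [143.1 144.1] wz 69.6
```

View pics/wrist7.png

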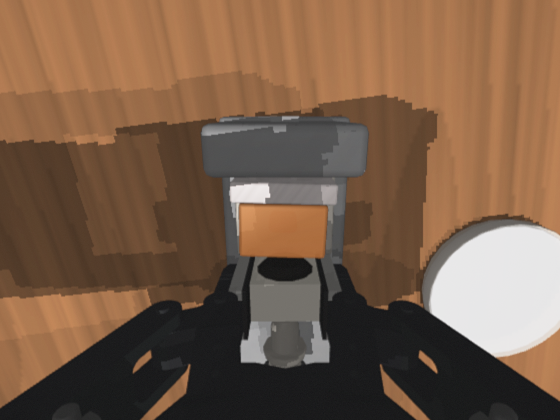

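View pics/s7.png

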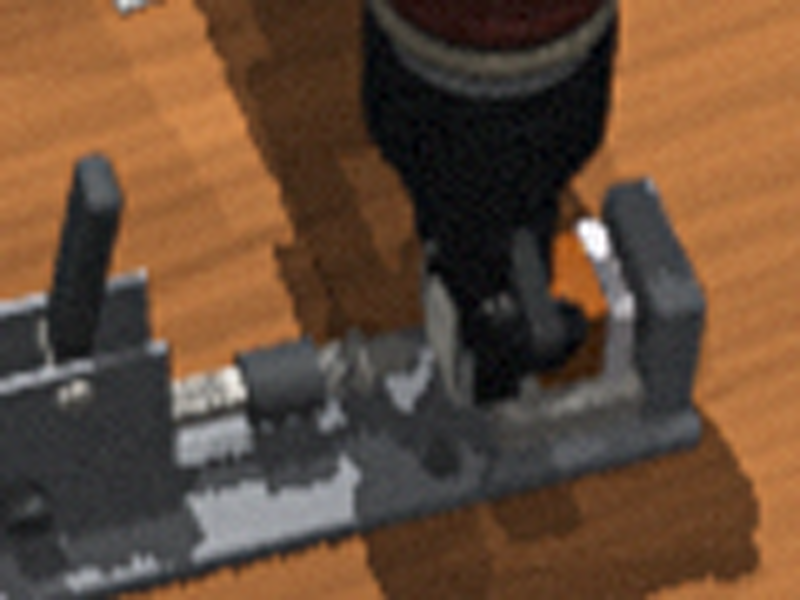

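carry_out(
  increments=[
    [[0, 0, 0], [-0.04, -0.25, -0.05], 0.2],
    [[0, 0, 0], [-0.03, -0.25, 0], 0.2],
    [[0, 0, 0], [0, 0, 0], 0.2],
  ],
)

```text
t: 11.75
tool_pos: [0.6332, 0.0192, 0.2146]
tool_rot: [0.102, 1.562, -0.103]
contact_force: [-0.9, -0.1, 0.5]
opening: 0.0296
```

```bash
python3 - <<'E'
from an import *
o,T=st()
im,d=get_image('wrist');cv2.imwrite(f'pics/w8.png',im);st()
im,d=get_image('scene');cv2.imwrite('pics/s8.png',cv2.resize(im[200:290,220:340],(800,600),interpolation=cv2.INTER_CUBIC))
E
```

```text
t 11.75 pos [0.6332 0.0192 0.2146] yaw_y 82.52 x [ 0.006 -0.001 -1.   ] F [-0.9 -0.1  0.5] M [-0.   -0.    0.05] op 0.0296
t 11.8 pos [0.6333 0.0195 0.2146] yaw_y 82.53 x [ 0.006 -0.    -1.   ] F [ 0.2  0.5 -0. ] M [ 0.06 -0.03 -0.02] op 0.0294
```

View pics/w8.png

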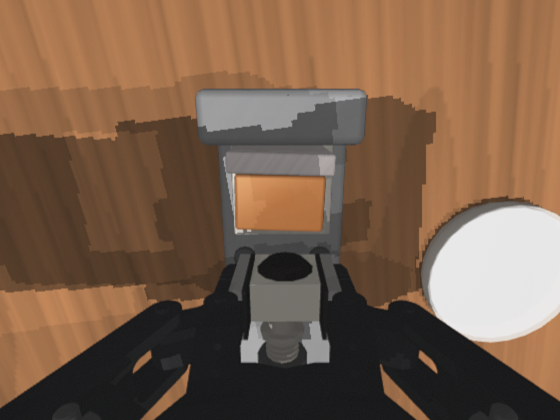

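carry_out(
  increments=[
    [[0, 0.04, 0], [-0.05, -0.1, -0.05], 0.2],
    [[0, 0, 0], [-0.03, -0.2, 0], 0.2],
    [[0, 0, 0], [-0.03, -0.1, 0], 0.2],
  ],
)

```text
t: 12.15
tool_pos: [0.631, 0.0113, 0.2137]
tool_rot: [0.102, 1.566, -0.102]
contact_force: [0.2, 0.4, -0.1]
opening: 0.0296
```

```bash
python3 - <<'E'
from an import *
o,T=st()
im,d=get_image('wrist');cv2.imwrite(f'pics/w9.png',im[230:420,180:380]);st()
E
```

```text
t 12.15 pos [0.631  0.0113 0.2137] yaw_y 82.56 x [ 0.002 -0.    -1.   ] F [ 0.2  0.4 -0.1] M [-0.02 -0.01  0.  ] op 0.0296
t 12.2 pos [0.6309 0.0112 0.2137] yaw_y 82.55 x [ 0.002 -0.    -1.   ] F [ 0.9 -0.2 -0.1] M [-0.02 -0.    0.01] op 0.0296
```

View pics/w9.png

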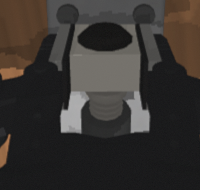

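carry_out(
  increments=[
    [[0, 0, 0], [-0.01, -0.1, 0], 0.2],
    [[0, 0, 0], [-0.01, -0.1, 0], 0.2],
  ],
)

```text
t: 12.4
tool_pos: [0.6304, 0.0069, 0.2136]
tool_rot: [0.102, 1.567, -0.102]
contact_force: [0.2, 0.5, 0.5]
opening: 0.0295
```

carry_out(
  increments=[
    [[0, 0, 0], [-0.01, -0.1, 0], 0.2],
  ],
)

```text
t: 12.5
tool_pos: [0.6302, 0.0049, 0.2136]
tool_rot: [0.103, 1.567, -0.102]
contact_force: [-0.2, 1.4, -0.5]
opening: 0.0297
```

carry_out(
  increments=[
    [[0, 0, 0], [-0.01, -0.1, 0], 0.2],
  ],
)

```text
t: 12.6
tool_pos: [0.63, 0.0032, 0.2136]
tool_rot: [0.104, 1.567, -0.101]
contact_force: [0.2, 2.5, -0.5]
opening: 0.0297
```

```bash
python3 - <<'E'
from an import *
o,T=st()
im,d=get_image('wrist');cv2.imwrite('pics/w10.png',cv2.resize(im[230:420,180:380],(800,600),interpolation=cv2.INTER_CUBIC))
im,d=get_image('scene');cv2.imwrite('pics/s10.png',cv2.resize(im[200:290,220:340],(800,600),interpolation=cv2.INTER_CUBIC));st()
E
```

```text
t 12.6 pos [0.63   0.0032 0.2136] yaw_y 82.54 x [ 0.002  0.002 -1.   ] F [ 0.2  2.5 -0.5] M [ 0.49 -0.04  0.01] op 0.0297
t 12.7 pos [0.63   0.003  0.2136] yaw_y 82.54 x [ 0.002  0.001 -1.   ] F [-0.5  3.2 -0.3] M [ 0.43 -0.02  0.  ] op 0.0297
```

View pics/w10.png

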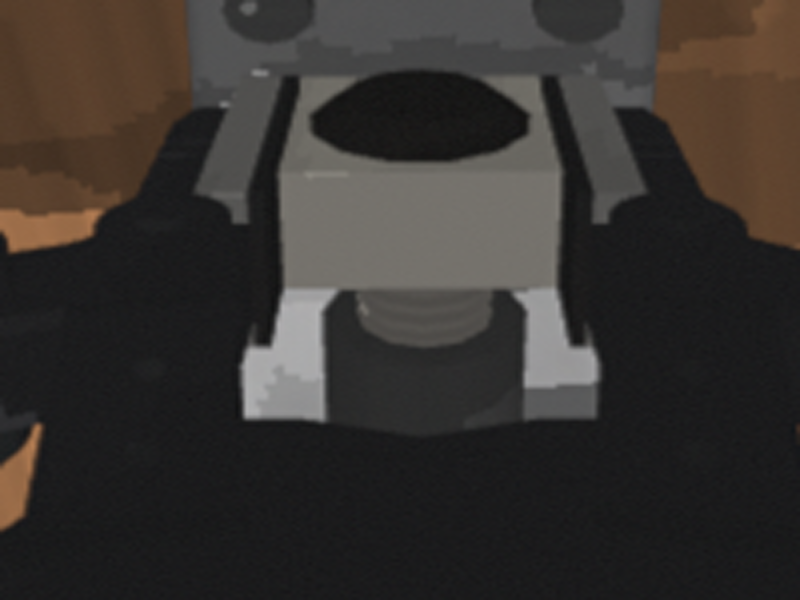

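View pics/s10.png

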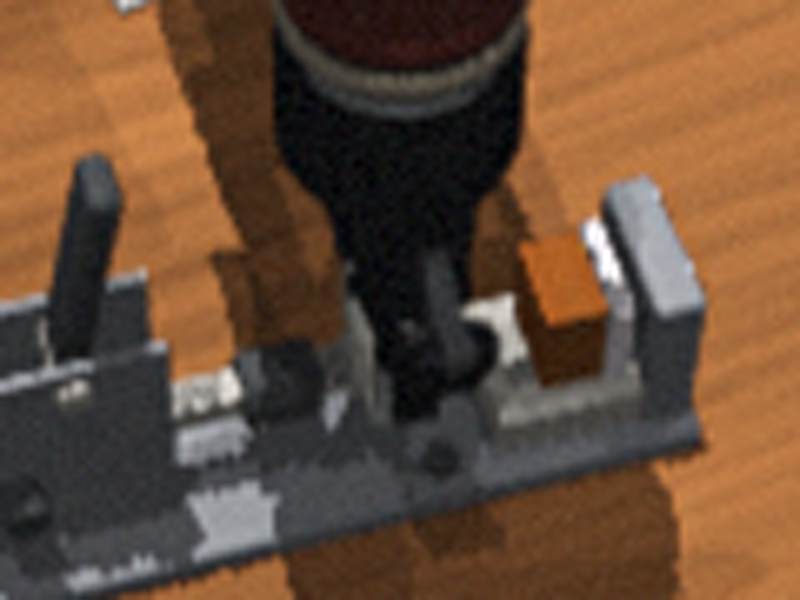

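carry_out(
  increments=[
    [[0, 0, 0], [0.005, 0.05, 0], 0.2],
    [[0, 0, 0], [0, 0, 0], 0.4],
    [[0, 0, 0], [0, 0, 0], 0.55],
    [[0, 0, 0], [0, 0, 0], 0.65],
    [[0, 0, 0], [0, 0, 0], 0.65],
    [[0, 0, 0], [0, 0, 0], 0.65],
    [[0, 0, 0], [0, 0, 0], 0.65],
  ],
)

```text
t: 13.4
tool_pos: [0.6303, 0.0034, 0.214]
tool_rot: [0.101, 1.566, -0.103]
contact_force: [0.4, 0.2, 0.3]
opening: 0.0556
```

```bash
python3 - <<'E'
from an import *
o,T=st()
im,d=get_image('wrist');cv2.imwrite('pics/w11.png',cv2.resize(im[200:420,160:400],(800,600),interpolation=cv2.INTER_CUBIC))
E
```

```text
t 13.4 pos [0.6303 0.0034 0.214 ] yaw_y 82.57 x [ 0.002 -0.002 -1.   ] F [0.4 0.2 0.3] M [-0.01  0.04 -0.03] op 0.0556
```

View pics/w11.png

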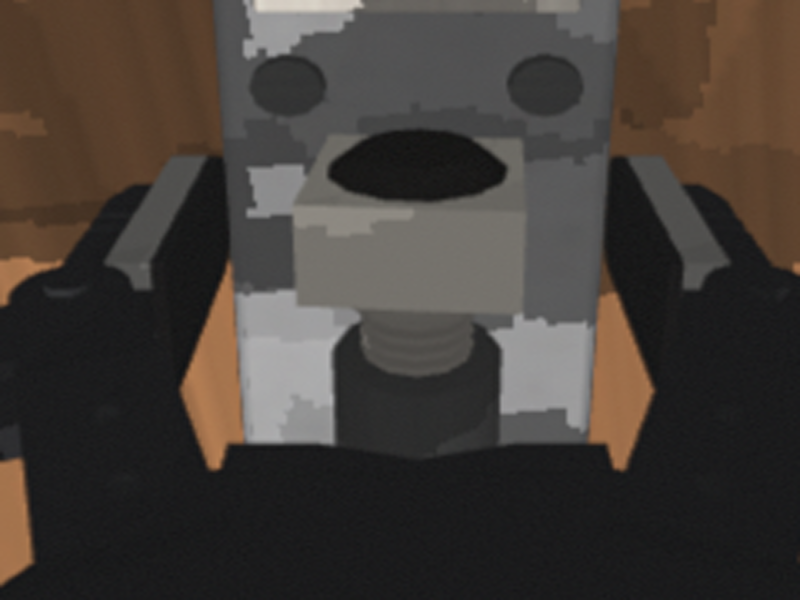

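carry_out(
  increments=[
    [[0, 0, 0], [0, 0, 0.6], 0.65],
    [[0, 0, 0], [0, 0, 1], 0.7],
    [[0, 0, 0], [0, 0, 1], 0.8],
    [[0, 0, 0], [0, 0, 1], 0.9],
    [[0, 0, 0], [0, 0, 1], 1],
    [[0, 0, 0], [0, 0, 1], 1],
    [[0, 0, 0], [0, 0, 1], 1],
    [[0, 0, 0], [0, 0, 1], 1],
  ],
)

```text
t: 14.25
tool_pos: [0.6283, 0.0036, 0.374]
tool_rot: [0.101, 1.57, -0.103]
contact_force: [-0.3, -0.3, 0.0]
opening: 0.0852
```

```bash
python3 - <<'E'
from an import *
o,T=st();print(np.round(o['q'],3))
im,d=get_image('wrist');cv2.imwrite('pics/w12.png',im)
P=cloud('wrist',d,cam('wrist'));a=np.array([.1305,.9914]);b=np.array([-a[1],a[0]]);O=np.array([.6223,-.0609])
q=P[...,:2]-O;s=q@a*1000;t=q@b*1000;h=P[...,2]*1000
def rng(m,l): print(l,m.sum(),'s',np.percentile(s[m],[1,5,50,95,99]).round(1),'t',np.percentile(t[m],[1,50,99]).round(1),'z',np.median(h[m]).round(1))
m=(abs(t)<40)
rng(m&(h>73)&(h<83)&(s>130),'jaw');rng(m&(h>65)&(h<73)&(s>100)&(s<135),'spec');rng(m&(h>62)&(h<68)&(s>30)&(s<95)&(abs(t)<25),'cap top')
for s0 in range(10,90,3):
    k=m&(abs(t)<25)&(s>=s0)&(s<s0+3)&(h>25)
    if k.sum(): print(s0,k.sum(),'t',t[k].min().round(1),t[k].max().round(1),'ztop',np.percentile(h[k],95).round(1))
E
```

```text
t 14.25 pos [0.6283 0.0036 0.374 ] yaw_y 82.57 x [-0.001 -0.001 -1.   ] F [-0.3 -0.3  0. ] M [ 0.03 -0.03 -0.01] op 0.0852
[-0.112  0.081  1.635 -0.002  1.427  0.018]
jaw 2068 s [130.2 131.8 149.6 161.4 162.3] t [-29.5  -1.9  24.4] z 81.5
spec 65 s [111.6 112.1 126.9 135.  135. ] t [-20.   -1.1  15.1] z 72.7
cap top 683 s [30.3 31.7 60.1 72.9 74.6] t [-13.4   0.5  12.6] z 66.5
10 36 t -15.7 9.4 ztop 66.7
13 71 t -15.7 9.4 ztop 67.7
16 75 t -15.6 9.4 ztop 67.8
19 75 t -15.5 9.4 ztop 67.6
22 77 t -15.4 9.3 ztop 67.3
25 73 t -15.4 9.3 ztop 68.0
28 76 t -15.3 9.3 ztop 67.7
31 72 t -15.2 9.3 ztop 67.3
34 139 t -15.3 9.3 ztop 67.3
37 63 t -11.5 6.4 ztop 64.5
40 48 t -10.2 5.4 ztop 62.8
43 49 t -11.3 5.3 ztop 63.0
46 30 t -11.2 5.3 ztop 63.4
49 64 t -13.0 7.2 ztop 65.7
52 36 t -18.0 12.6 ztop 67.8
55 103 t -18.1 12.6 ztop 69.6
58 102 t -17.8 12.6 ztop 70.0
61 102 t -17.7 12.5 ztop 69.6
64 107 t -17.5 12.5 ztop 69.4
67 109 t -17.4 13.4 ztop 69.0
70 201 t -18.5 21.6 ztop 278.1
73 7156 t -19.8 22.1 ztop 294.2
76 182 t -24.8 18.1 ztop 295.4
79 2629 t -25.0 25.0 ztop 298.9
82 2190 t -25.0 24.9 ztop 302.1
85 5 t -12.5 16.6 ztop 303.3
```

View pics/w12.png

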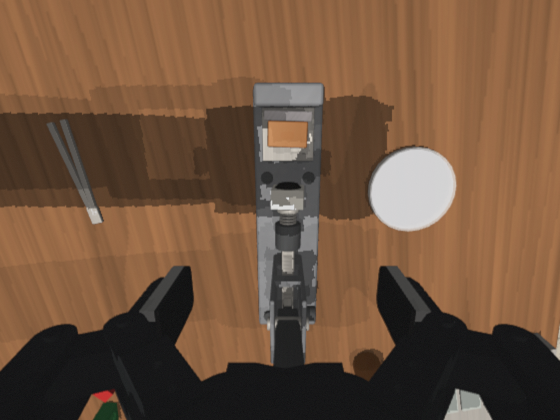

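carry_out(
  increments=[
    [[0, 0, 1], [-0.04, -0.4, 0.2], 1],
    [[0, 0, 1], [-0.04, -0.4, 0.2], 1],
    [[0, 0, 1], [-0.04, -0.4, 0], 1],
    [[0, 0, 1], [-0.04, -0.4, 0], 1],
    [[0, 0, 1], [-0.04, -0.4, 0], 1],
    [[0, 0, 1], [-0.04, -0.4, 0], 1],
    [[0, 0, 1], [-0.04, -0.4, 0], 1],
    [[0, 0, 1], [-0.04, -0.4, 0], 1],
  ],
)

```text
t: 15.1
tool_pos: [0.6222, -0.0615, 0.3933]
tool_rot: [-0.55, 1.484, 0.551]
contact_force: [-0.1, 0.1, 0.6]
opening: 0.0854
```

carry_out(
  increments=[
    [[0, 0, 1], [-0.04, -0.4, 0], 1],
    [[0, 0, 1], [-0.04, -0.4, 0], 1],
    [[0, 0, 1], [-0.04, -0.4, 0], 1],
    [[0, 0, 1], [-0.04, -0.4, 0], 1],
    [[0, 0, 1], [-0.04, -0.4, 0], 1],
    [[0, 0, 0.6], [-0.04, -0.3, 0], 1],
    [[0, 0, 0], [0, 0, 0], 1],
  ],
)

```text
t: 15.8
tool_pos: [0.6162, -0.11, 0.394]
tool_rot: [-0.993, 1.314, 1.0]
contact_force: [-0.5, 0.1, -1.2]
opening: 0.0856
```

```bash
python3 - <<'E'
from an import *
o,T=st();print(np.round(o['q'],3),np.round(o['dq'],2))
E
```

```text
t 15.8 pos [ 0.6162 -0.11    0.394 ] yaw_y 163.84 x [ 0.01   0.013 -1.   ] F [-0.5  0.1 -1.2] M [-0.02 -0.04  0.03] op 0.0856
[-0.298  0.06   1.623  0.015  1.453 -1.589] [ 0.01 -0.    0.    0.01  0.    0.01]
```

carry_out(
  increments=[
    [[-0.13, 0.1, 0.75], [-0.06, -0.36, 0], 1],
    [[0, 0, 0.75], [-0.06, -0.36, -0.3], 1],
    [[0, 0, 0], [0, 0, -0.3], 1],
    [[0, 0, 0], [0, 0, 0], 1],
  ],
)

```text
t: 16.2
tool_pos: [0.6136, -0.1238, 0.3822]
tool_rot: [-1.111, 1.269, 1.111]
contact_force: [-1.0, 0.1, -0.5]
opening: 0.0853
```

```bash
python3 - <<'E'
from an import *
o,T=st();st()
im,d=get_image('wrist');cv2.imwrite('pics/w13.png',im)
P=cloud('wrist',d,cam('wrist'));Q=(P-o['tool_pos'])@T*1000;h=P[...,2]*1000
v,u=np.mgrid[:420,:560]
for l,m in (('trig/handle',(h>150)&(h<186)&(abs(Q[...,1])<30)),):
    m&=(d>0)
    for k in (m&(Q[...,2]<-5)&(Q[...,2]>-45),m&(Q[...,2]>5)&(Q[...,2]<45)): print(k.sum(),'z',np.percentile(Q[k][:,2],[2,50,98]).round(1),'y',np.percentile(Q[k][:,1],[2,50,98]).round(1),'h',np.percentile(h[k],[2,98]).round(1))
E
```

```text
t 16.2 pos [ 0.6136 -0.1238  0.3822] yaw_y 172.37 x [ 0.  0. -1.] F [-1.   0.1 -0.5] M [-0.01  0.04  0.03] op 0.0853
t 16.2 pos [ 0.6136 -0.1238  0.3822] yaw_y 172.37 x [ 0.  0. -1.] F [-1.   0.1 -0.5] M [-0.01  0.04  0.03] op 0.0853
1272 z [-23.5 -14.9  -6.9] y [-10.    4.4  11.4] h [152.5 178.6]
1230 z [23.7 30.5 39.3] y [-9.3  3.  10.6] h [151.4 180.9]
```

View pics/w13.png

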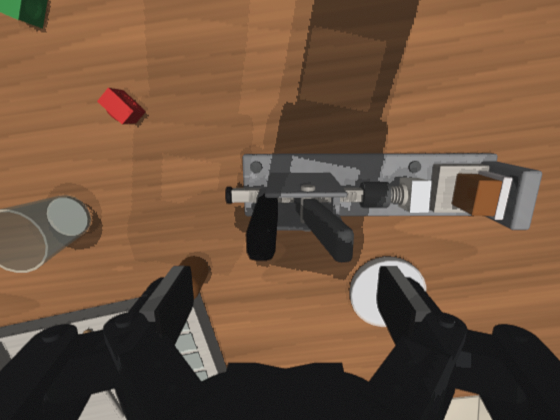

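carry_out(
  increments=[
    [[0, 0, 0], [0, 0.25, -0.3], 1],
    [[0, 0, 0], [0, 0, -0.7], 1],
    [[0, 0, 0], [0, 0, -0.8], 1],
    [[0, 0, 0], [0, 0, -0.8], 1],
    [[0, 0, 0], [0, 0, -0.8], 1],
    [[0, 0, 0], [0, 0, -0.2], 1],
    [[0, 0, 0], [0, 0, 0], 1],
  ],
)

```text
t: 16.95
tool_pos: [0.6128, -0.1167, 0.3022]
tool_rot: [-1.108, 1.271, 1.112]
contact_force: [-0.1, 0.7, -0.1]
opening: 0.0854
```

```bash
python3 - <<'E'
from an import *
o,T=st();st()
im,d=get_image('wrist');cv2.imwrite('pics/w14.png',im)
E
```

```text
t 16.95 pos [ 0.6128 -0.1167  0.3022] yaw_y 172.3 x [-0.003  0.001 -1.   ] F [-0.1  0.7 -0.1] M [ 0.04 -0.   -0.02] op 0.0854
t 16.95 pos [ 0.6128 -0.1167  0.3022] yaw_y 172.3 x [-0.003  0.001 -1.   ] F [-0.1  0.7 -0.1] M [ 0.04 -0.   -0.02] op 0.0854
```

View pics/w14.png

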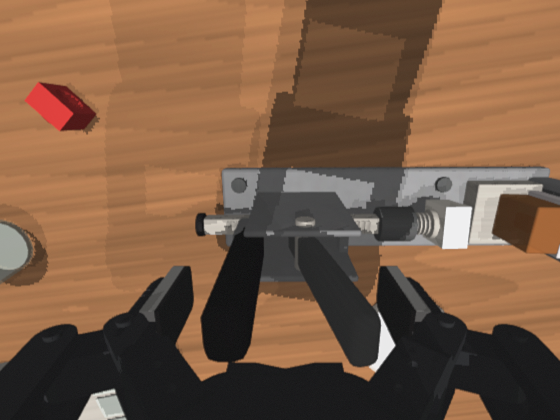

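carry_out(
  increments=[
    [[0, 0, 0], [-0.01, -0.1, 0], 0.75],
    [[0, 0, 0], [-0.02, -0.13, 0], 0.68],
    [[0, 0, 0], [-0.02, -0.13, 0], 0.61],
    [[0, 0, 0], [-0.02, -0.13, 0], 0.55],
    [[0, 0, 0], [-0.02, -0.13, 0], 0.49],
    [[0, 0, 0], [-0.02, -0.13, 0], 0.44],
    [[0, 0, 0], [0, 0, 0], 0.44],
  ],
)

```text
t: 17.7
tool_pos: [0.6117, -0.1296, 0.3069]
tool_rot: [-1.103, 1.258, 1.114]
contact_force: [-0.1, -0.1, -1.2]
opening: 0.0398
```

```bash
cat > look.py <<'E'
from an import *
import sys
def look(n):
    o,T=st()
    im,d=get_image('wrist');cv2.imwrite(f'pics/{n}.png',im)
    P=cloud('wrist',d,cam('wrist'));a=np.array([.1305,.9914]);b=np.array([-a[1],a[0]]);O=np.array([.6223,-.0609])
    q=P[...,:2]-O;s=q@a*1000;t=q@b*1000;h=P[...,2]*1000
    print('tcp clamp x',((o['tool_pos'][:2]-O)@a*1000).round(1),'y',((o['tool_pos'][:2]-O)@b*1000).round(1))
    def rng(m,l):
        m=m&(d>0)
        if m.sum()>5: print(l,m.sum(),'s',np.percentile(s[m],[1,3,50,97,99]).round(1),'t',np.percentile(t[m],[2,98]).round(1),'z',np.median(h[m]).round(1))
    rng((h>63.5)&(h<68)&(s>50)&(s<140)&(abs(t)<17)&(im.min(-1)>60),'captop')
    rng((h>66)&(h<74)&(s>95)&(s<125)&(im[...,2].astype(int)-im[...,0]>60)&(abs(t)<22),'spectop')
    rng((h>73)&(h<83)&(s>135)&(s<170)&(abs(t)<30),'jawtop')
    # collar/housing profile
    out=[]
    for s0 in np.arange(20,100,2.0):
        k=(d>0)&(abs(t)<14)&(s>=s0)&(s<s0+2)&(h>52)&(h<80)
        out.append(f"{s0:.0f}:{np.percentile(h[k],95):.0f}" if k.sum()>3 else f"{s0:.0f}:-")
    print(' '.join(out))
look(sys.argv[1])
E
python3 look.py w15
```

```text
t 17.7 pos [ 0.6117 -0.1296  0.3069] yaw_y 172.36 x [ 0.004  0.012 -1.   ] F [-0.1 -0.1 -1.2] M [-0.17  0.06  0.1 ] op 0.0398
tcp clamp x -69.5 y 1.5
captop 169 s [ 64.9  65.1  70.6 123.2 126.2] t [-14.1   9. ] z 63.9
spectop 870 s [111.  111.5 117.6 124.5 124.8] t [-15.   17.5] z 69.1
20:62 22:62 24:62 26:62 28:62 30:62 32:62 34:62 36:62 38:63 40:62 42:62 44:63 46:62 48:- 50:58 52:58 54:57 56:58 58:60 60:60 62:61 64:64 66:65 68:64 70:64 72:64 74:64 76:64 78:64 80:64 82:63 84:- 86:- 88:- 90:- 92:- 94:- 96:- 98:-
```

View pics/w15.png

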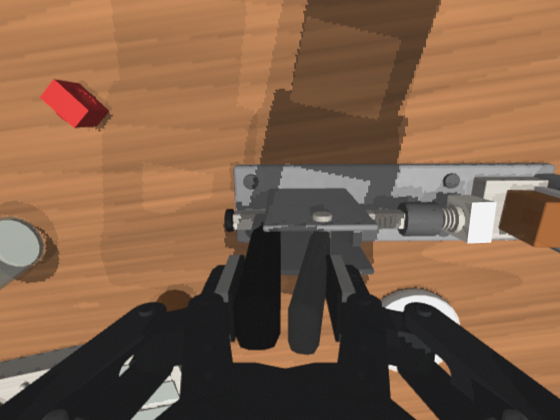

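carry_out(
  increments=[
    [[-0.1, 0.04, 0], [0.03, 0.19, -0.1], 0.6],
    [[0, 0, 0], [0.03, 0.19, 0], 0.72],
    [[0, 0, 0], [0.03, 0.19, 0], 0.8],
    [[0, 0, 0], [0, 0, 0], 0.8],
    [[0, 0, 0], [0, 0, 0], 0.8],
  ],
)

```text
t: 18.25
tool_pos: [0.6137, -0.1184, 0.3047]
tool_rot: [-1.112, 1.271, 1.109]
contact_force: [-0.4, 1.3, 0.9]
opening: 0.0681
```

```bash
python3 look.py w16
```

```text
t 18.25 pos [ 0.6137 -0.1184  0.3047] yaw_y 172.32 x [ 0.    -0.002 -1.   ] F [-0.4  1.3  0.9] M [0.12 0.02 0.  ] op 0.0681
tcp clamp x -58.2 y 1.0
captop 186 s [ 65.2  65.4  70.9 111.7 132.8] t [-15.4   8.8] z 63.9
spectop 967 s [111.3 111.7 117.9 124.5 124.8] t [-14.7  17.7] z 69.2
20:61 22:62 24:63 26:62 28:63 30:62 32:63 34:62 36:63 38:63 40:63 42:63 44:63 46:62 48:- 50:58 52:58 54:57 56:58 58:60 60:60 62:60 64:64 66:64 68:64 70:64 72:64 74:64 76:64 78:64 80:64 82:63 84:- 86:- 88:- 90:- 92:- 94:- 96:- 98:-
```

View pics/w16.png

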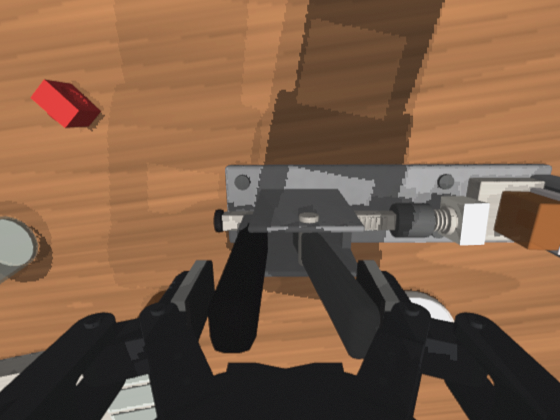

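carry_out(
  increments=[
    [[0, 0, 0], [-0.02, -0.1, 0], 0.7],
    [[0, 0, 0], [-0.02, -0.13, 0], 0.63],
    [[0, 0, 0], [-0.02, -0.13, 0], 0.56],
    [[0, 0, 0], [-0.02, -0.13, 0], 0.5],
    [[0, 0, 0], [-0.02, -0.1, 0], 0.45],
    [[0, 0, 0], [0, -0.05, 0], 0.42],
    [[0, 0, 0], [0, 0, 0], 0.42],
  ],
)

```text
t: 19.0
tool_pos: [0.6124, -0.1294, 0.3075]
tool_rot: [-1.104, 1.259, 1.113]
contact_force: [-0.8, 2.4, 1.1]
opening: 0.0394
```

```bash
python3 look.py w17
```

```text
t 19.0 pos [ 0.6124 -0.1294  0.3075] yaw_y 172.35 x [ 0.004  0.01  -1.   ] F [-0.8  2.4  1.1] M [ 0.31 -0.02  0.07] op 0.0394
tcp clamp x -69.2 y 0.9
captop 203 s [ 77.9  78.2  82.7 115.6 121.7] t [-15.2   9.4] z 64.0
spectop 861 s [111.2 111.5 117.3 124.1 124.6] t [-15.2  17.4] z 69.2
20:58 22:59 24:58 26:57 28:57 30:56 32:61 34:62 36:63 38:62 40:62 42:62 44:62 46:62 48:63 50:63 52:62 54:63 56:62 58:62 60:- 62:58 64:57 66:58 68:58 70:60 72:60 74:60 76:63 78:64 80:65 82:64 84:65 86:64 88:64 90:64 92:63 94:63 96:62 98:-
```

carry_out(
  increments=[
    [[-0.1, 0.04, 0], [0.03, 0.19, -0.1], 0.6],
    [[0, 0, 0], [0.02, 0.19, 0], 0.72],
    [[0, 0, 0], [0.02, 0.19, 0], 0.8],
    [[0, 0, 0], [0, 0, 0], 0.8],
    [[0, 0, 0], [0, 0, 0], 0.8],
  ],
)

```text
t: 19.55
tool_pos: [0.6136, -0.1185, 0.3042]
tool_rot: [-1.112, 1.274, 1.108]
contact_force: [1.2, 1.7, 0.0]
opening: 0.0684
```

carry_out(
  increments=[
    [[0, 0, 0], [-0.02, -0.1, 0], 0.7],
    [[0, 0, 0], [-0.02, -0.13, 0], 0.63],
    [[0, 0, 0], [-0.02, -0.13, 0], 0.56],
    [[0, 0, 0], [-0.02, -0.13, 0], 0.52],
    [[0, 0, 0], [-0.02, -0.1, 0], 0.49],
    [[0, 0, 0], [0, -0.05, 0], 0.46],
    [[0, 0, 0], [0, 0, 0], 0.46],
  ],
)

```text
t: 20.25
tool_pos: [0.6122, -0.129, 0.3067]
tool_rot: [-1.105, 1.262, 1.113]
contact_force: [0.8, 1.5, 0.1]
opening: 0.04
```

```bash
python3 look.py w18
```

```text
t 20.25 pos [ 0.6122 -0.129   0.3067] yaw_y 172.32 x [ 0.002  0.008 -1.   ] F [0.8 1.5 0.1] M [ 0.51 -0.17  0.1 ] op 0.04
tcp clamp x -68.8 y 1.1
captop 203 s [ 89.4  89.6  93.6 103.3 111.8] t [-13.4   8.7] z 63.8
spectop 839 s [111.2 111.5 117.2 124.2 124.7] t [-14.8  17.5] z 69.2
20:58 22:59 24:58 26:59 28:58 30:59 32:58 34:59 36:58 38:56 40:56 42:56 44:61 46:62 48:63 50:63 52:62 54:63 56:62 58:62 60:62 62:62 64:62 66:62 68:62 70:62 72:- 74:58 76:58 78:57 80:58 82:60 84:60 86:60 88:63 90:64 92:65 94:64 96:64 98:64
```

View pics/w18.png

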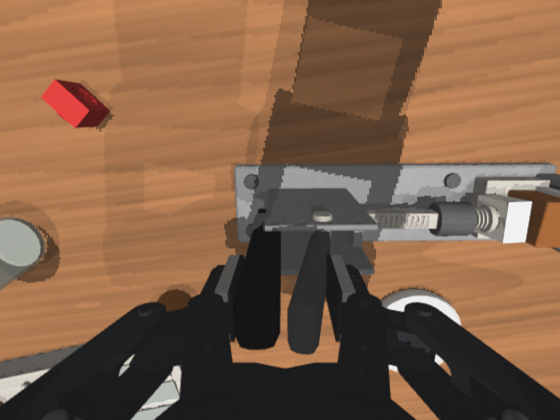

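carry_out(
  increments=[
    [[-0.08, 0.02, 0], [0.03, 0.19, -0.1], 0.6],
    [[0, 0, 0], [0.02, 0.19, 0], 0.72],
    [[0, 0, 0], [0.02, 0.17, 0], 0.8],
    [[0, 0, 0], [0, 0, 0], 0.8],
    [[0, 0, 0], [0, 0, 0], 0.8],
  ],
)

```text
t: 20.8
tool_pos: [0.6133, -0.1184, 0.3036]
tool_rot: [-1.112, 1.274, 1.108]
contact_force: [0.6, 1.6, 0.6]
opening: 0.0681
```

carry_out(
  increments=[
    [[0, 0, 0], [-0.02, -0.1, 0], 0.7],
    [[0, 0, 0], [-0.02, -0.13, 0], 0.63],
    [[0, 0, 0], [-0.02, -0.1, 0], 0.6],
    [[0, 0, 0], [-0.01, -0.06, 0], 0.58],
    [[0, 0, 0], [0, -0.03, 0], 0.57],
    [[0, 0, 0], [0, 0, 0], 0.57],
  ],
)

```text
t: 21.4
tool_pos: [0.6126, -0.1244, 0.3052]
tool_rot: [-1.106, 1.264, 1.112]
contact_force: [0.7, 2.2, 0.2]
opening: 0.0486
```

```bash
python3 look.py w19
```

```text
t 21.4 pos [ 0.6126 -0.1244  0.3052] yaw_y 172.34 x [ 0.001  0.006 -1.   ] F [0.7 2.2 0.2] M [ 0.5  -0.12 -0.  ] op 0.0486
tcp clamp x -64.3 y 1.4
captop 129 s [ 91.5  92.1  99.  109.7 115.1] t [-14.4   5.4] z 63.9
spectop 697 s [114.1 114.5 119.1 124.4 124.7] t [-15.3  17.2] z 69.6
20:59 22:58 24:59 26:58 28:59 30:58 32:59 34:58 36:59 38:58 40:59 42:58 44:56 46:56 48:56 50:62 52:63 54:62 56:62 58:63 60:62 62:62 64:63 66:63 68:62 70:63 72:62 74:62 76:62 78:58 80:58 82:58 84:58 86:60 88:61 90:63 92:64 94:64 96:64 98:64
```

View pics/w19.png

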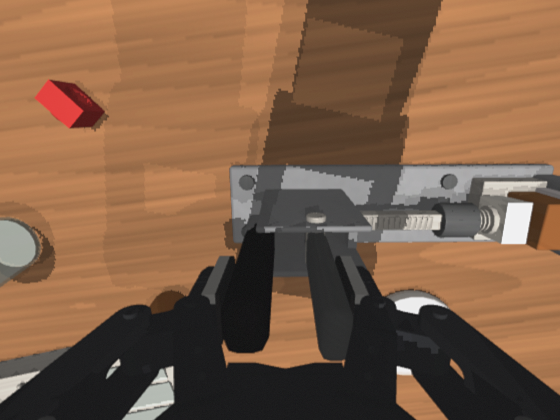

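carry_out(
  increments=[
    [[0, 0, 0], [-0.01, -0.04, 0], 0.55],
    [[0, 0, 0], [-0.01, -0.05, 0], 0.53],
    [[0, 0, 0], [0, 0, 0], 0.53],
  ],
)

```text
t: 21.75
tool_pos: [0.6122, -0.1263, 0.3059]
tool_rot: [-1.105, 1.262, 1.113]
contact_force: [0.8, 3.0, 1.0]
opening: 0.0457
```

```bash
python3 look.py w20; python3 -c "
import cv2
a=cv2.imread('pics/w18.png')[170:270,400:560];b=cv2.imread('pics/w20.png')[170:270,400:560]
cv2.imwrite('pics/w20c.png',cv2.resize(cv2.vconcat([a,b]),(480*1,600)))"
```

```text
t 21.75 pos [ 0.6122 -0.1263  0.3059] yaw_y 172.32 x [ 0.002  0.008 -1.   ] F [0.8 3.  1. ] M [ 0.82 -0.13  0.1 ] op 0.0457
tcp clamp x -66.1 y 1.4
captop 108 s [ 65.2  92.   97.8 114.8 115.4] t [-15.8   4.1] z 63.8
spectop 690 s [114.5 114.8 119.2 124.6 124.9] t [-15.6  17.2] z 69.4
20:58 22:59 24:58 26:59 28:58 30:59 32:57 34:59 36:58 38:59 40:58 42:59 44:58 46:56 48:56 50:56 52:62 54:63 56:62 58:62 60:63 62:63 64:62 66:62 68:63 70:62 72:62 74:62 76:62 78:61 80:58 82:58 84:58 86:60 88:60 90:62 92:63 94:64 96:64 98:64
```

View pics/w20c.png

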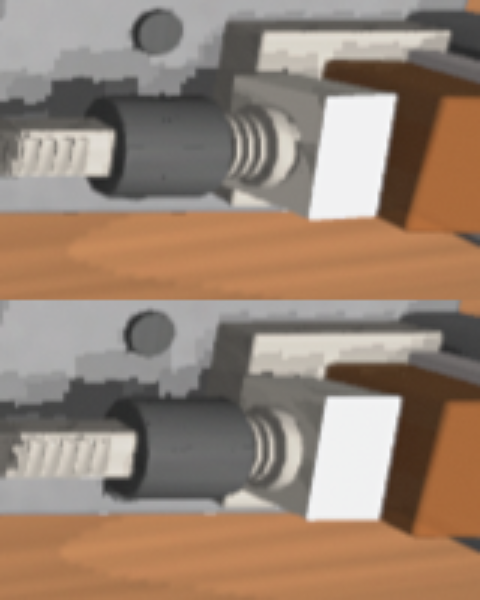

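carry_out(
  increments=[
    [[0, 0, 0], [-0.01, -0.05, 0], 0.51],
    [[0, 0, 0], [0, -0.03, 0], 0.5],
    [[0, 0, 0], [0, 0, 0], 0.5],
  ],
)

```text
t: 22.1
tool_pos: [0.612, -0.1278, 0.3063]
tool_rot: [-1.103, 1.261, 1.113]
contact_force: [-0.7, 3.7, 2.4]
opening: 0.043
```

```bash
cat >> look.py <<'E'
E
python3 look.py w21; cat > fine.py <<'E'
from an import *
def fine():
    o=get_obs();im,d=get_image('wrist');cv2.imwrite('pics/wf%d.png'%(o['t']*100),im)
    P=cloud('wrist',d,cam('wrist'));a=np.array([.1305,.9914]);b=np.array([-a[1],a[0]]);O=np.array([.6223,-.0609])
    q=P[...,:2]-O;s=q@a*1000;t=q@b*1000;h=P[...,2]*1000
    g=im.max(-1)
    for r in range(205,240,5):
        print(r,' '.join(f"{s[r,u]:.0f}/{h[r,u]:.0f}/{g[r,u]}" for u in range(430,530,3)))
    print(o['t'],o['opening'],o['contact_force'])
fine()
E
python3 fine.py
```

```text
t 22.1 pos [ 0.612  -0.1278  0.3063] yaw_y 172.3 x [ 0.002  0.01  -1.   ] F [-0.7  3.7  2.4] M [ 0.93 -0.04  0.09] op 0.043
tcp clamp x -67.7 y 1.4
captop 104 s [ 92.1  92.3  99.7 109.4 114.4] t [-13.3   4.3] z 63.8
spectop 673 s [114.4 114.7 119.2 124.5 124.8] t [-15.4  16.9] z 69.5
20:59 22:58 24:59 26:58 28:59 30:58 32:59 34:58 36:59 38:58 40:59 42:58 44:59 46:57 48:56 50:57 52:56 54:62 56:62 58:62 60:62 62:63 64:63 66:62 68:62 70:62 72:62 74:62 76:63 78:63 80:61 82:- 84:58 86:59 88:60 90:60 92:64 94:64 96:64 98:64
205 62/11/70 64/11/73 67/11/70 70/10/65 55/45/43 54/50/43 55/52/50 57/53/75 59/53/75 61/54/74 64/53/74 65/54/73 68/54/71 70/53/71 72/54/70 74/54/70 76/54/68 78/54/69 92/38/97 88/46/87 88/49/100 90/49/108 94/48/116 93/53/114 93/56/106 93/58/106 93/61/121 95/62/242 96/63/242 99/62/242 102/61/242 103/62/241 106/61/241 109/60/241
210 46/45/94 49/44/93 50/45/94 52/47/92 55/46/84 55/50/45 54/55/45 55/57/65 58/57/81 59/58/91 61/58/91 63/58/90 66/58/90 68/57/89 71/57/89 73/57/77 74/58/88 77/57/86 79/58/86 86/50/102 88/51/103 88/54/86 88/57/181 96/49/146 92/57/119 93/59/102 94/6
[... 1153 characters left out ...]
55/44/65 55/49/41 54/54/42 55/57/46 55/61/87 57/61/95 59/61/95 62/61/96 64/62/96 66/61/97 69/61/98 71/60/99 72/62/99 75/62/99 77/61/99 80/60/96 88/51/86 88/56/88 88/59/157 90/59/178 93/58/120 93/61/102 93/64/233 95/63/242 98/63/241 100/63/241 103/62/241 105/62/241 107/62/241 109/62/241 115/58/157
235 66/10/168 68/12/168 71/12/157 71/17/108 74/15/106 55/55/76 57/56/78 58/57/80 61/57/80 62/58/81 65/57/95 67/57/96 69/58/96 71/58/97 74/57/74 77/56/90 79/56/174 99/29/224 103/28/223 92/47/166 92/50/118 93/52/118 93/55/119 93/58/119 94/60/117 95/62/243 96/63/242 98/64/242 100/64/241 103/63/241 106/62/241 108/62/241 110/62/243 115/59/88
22.15 0.04316564710788898 [-0.38172166  4.14403162  2.65840228]
```

carry_out(
  increments=[
    [[0, 0, 0], [0, 0, 0], 0.5],
    [[0, 0, 0], [0, 0, 0], 0.5],
  ],
)

```text
t: 22.4
tool_pos: [0.6121, -0.1278, 0.3063]
tool_rot: [-1.103, 1.261, 1.113]
contact_force: [0.6, 4.1, 4.2]
opening: 0.043
```

```bash
python3 fine.py | sed -n '4,5p;8p'; python3 look.py w22|head -5; python3 - <<'E'
from an import *
im,d=get_image('scene');cv2.imwrite('pics/s22.png',cv2.resize(im[180:290,190:340],(800,587),interpolation=cv2.INTER_CUBIC));st()
E
```

```text
220 41/57/217 43/56/184 45/58/217 48/55/187 51/55/220 53/56/211 55/56/100 55/59/43 56/62/112 58/61/109 60/63/110 63/61/108 65/61/110 66/62/109 69/61/108 72/61/108 73/61/108 75/62/107 77/62/108 81/60/106 85/57/108 87/57/102 88/60/163 90/60/220 92/60/128 93/62/117 95/62/244 96/63/241 99/62/241 101/63/241 103/62/241 105/62/241 108/62/241 109/63/244
225 41/59/198 44/57/176 45/58/194 49/55/214 51/55/222 53/56/216 54/58/54 55/61/45 56/62/103 58/62/102 61/62/103 63/61/104 65/62/103 67/62/104 69/63/105 71/62/107 74/61/107 76/62/106 78/62/104 85/55/84 86/57/184 88/58/85 89/60/203 91/59/219 93/60/107 93/63/135 95/62/242 97/63/241 100/62/241 101/63/241 104/62/241 106/63/241 108/63/241 111/62/247
22.4 0.04297383236921528 [0.5969548  4.09313551 4.15169895]
t 22.45 pos [ 0.6121 -0.1278  0.3063] yaw_y 172.3 x [ 0.002  0.01  -1.   ] F [0.6 4.1 2.2] M [0.97 0.01 0.06] op 0.0432
tcp clamp x -67.6 y 1.4
captop 117 s [ 78.9  92.4  98.4 109.8 115.2] t [-15.1   3.6] z 63.8
spectop 673 s [114.3 114.6 119.2 124.6 124.7] t [-15.5  17. ] z 69.5
20:59 22:58 24:59 26:57 28:59 30:58 32:59 34:58 36:59 38:58 40:59 42:58 44:59 46:58 48:56 50:56 52:56 54:62 56:62 58:62 60:62 62:62 64:63 66:62 68:62 70:62 72:62 74:62 76:63 78:62 80:61 82:- 84:58 86:60 88:60 90:60 92:63 94:64 96:64 98:64
t 22.55 pos [ 0.6121 -0.1278  0.3064] yaw_y 172.3 x [ 0.002  0.01  -1.   ] F [-0.6  4.1  2.5] M [0.99 0.02 0.09] op 0.0427
```

View pics/s22.png

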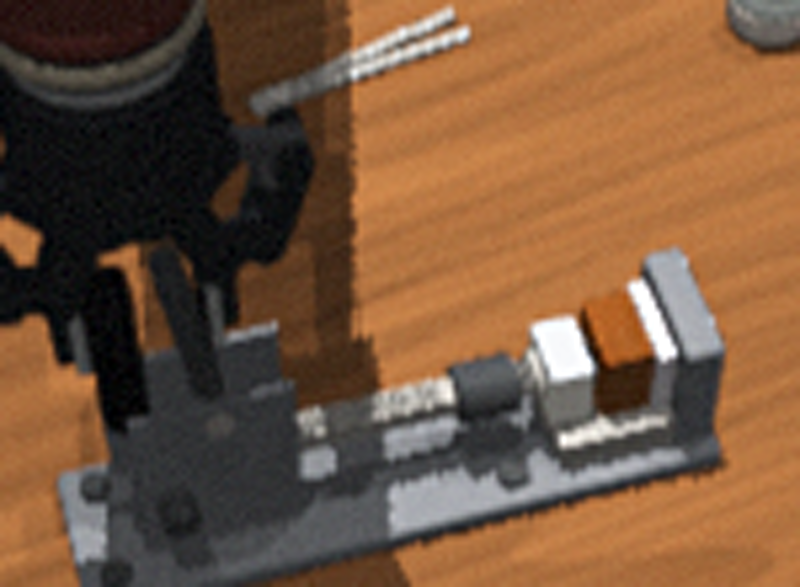

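View pics/w22.png

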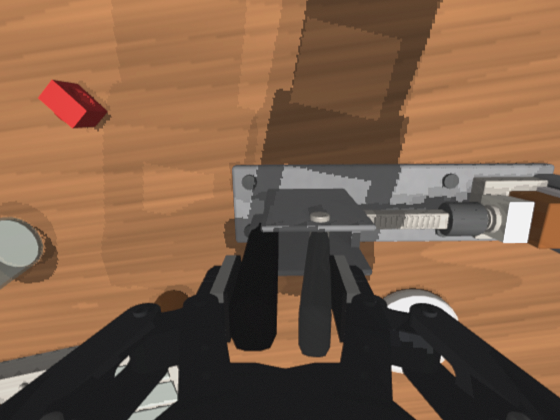

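Everything is steady: the specimen sits tight on the jaw, the collar gap is about 6.5 mm and the trigger is held. Handing in.

```bash
python3 - <<'E'
from h import *
print(finish_job());st()
E
```

```text
the job is handed in; nothing more can be done
None
the job is handed in; nothing more can be done
```

I put the white cap on the spigot, let go of it, and pumped the trigger three full strokes. A fourth, gentle stroke pushed the specimen back about 3.4 mm until it was tight against the fixed jaw. I handed the job in at about 22.5 s with the fingers still holding the trigger squeezed (43 mm opening).

- **Cap:** I pushed it home until the wrist felt about 3 N. After letting go it sat against the collar, turned only a few degrees.
- **Nose:** the wrist camera showed the collar gap at about 6.5 mm, so the nose is in by roughly 5 to 6 mm. By the spring rate that is about 10 N on the specimen; this force is worked out, not measured.
- **Specimen:** the resin face measured at clamp x of about 114.5 mm, against 115 mm when fully home.
- **Stability:** the last readings over about 0.4 s did not move, with a net tool force of about 4 to 6 N.
- **Bystanders:** none was touched, as far as the pictures showed.

No check failed. The cameras disagreed by 1 to 2 mm on the clamp's position along its axis. I relied on the wrist camera and the felt contact, so the nose figure is good to about 1 mm.

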